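# Fetch the brass coupling from the carousel behind the bottles

## Robot

A 6-joint arm with a two-finger parallel gripper is mounted at the origin on the work surface. World frame = base frame: x ahead of the robot, y to its left, z up, the work surface at z = 0. Lengths are in mm, angles in degrees, forces in N, time in s.
With the tool pointing down it reaches from about 250 to 775 mm from the base axis. Payload 4 kg.
Tool frame: the origin (TCP) lies at the very end of the fingers, on their centre line; the grasp point (between the pads) lies 19 mm behind it; z points along the fingers, y is the line along which they close (so a half turn about z gives the same grasp; the last joint's range is limited). The gripper opens to 85 mm and grips with 20 to 120 N. Pads are 22 mm wide; open, the fingers measure 114 mm over their backs; the gripper's body (76 mm by 85 mm) begins 54 mm behind the grasp point. The pads swing forward as they close: fully open they stand 13 mm farther back than shut.
Start: joints at [-73.287, 4.996, 78.535, -0, 96.463, -5.907], TCP at [211.541, -507.708, 231.341] pointing down, gripper open.
Joint ranges: [-177.83, 177.83], [-43.37, 116.18], [15.69, 146.23], [-61.86, 241.86], [9.47, 152.12], [-147.06, 147.06]. Speed limits (degrees/s): [159.86, 159.86, 180, 180, 180, 180].

## Interface

Orientations are given as [roll, pitch, yaw] about the fixed x, y, z axes, in that order (R = Rz(yaw) Ry(pitch) Rx(roll)).
In Python, from rig import get_state, snapshot, sign_off gives the robot as it stands.
- The arm moves only by the tool drive_tool, never from a script. Its argument "rows" is a list of rows, each an object of numbers: "gripper": the opening, from -1 (shut) to 1 (fully open); "x", "y", "z": the shift along the tool's x, y, z in units of 60 mm (1.0 is 60 mm); "rx", "ry", "rz": the turn, a rotation vector about the tool's x, y, z in units of 6 degrees (1.0 is 6 degrees). A call has 1 to 12 rows; each row shifts and turns the commanded pose from where the row before left it, along the tool's axes as they then stand; what a row does not reach is not made up. A row lasts 1/8 s, in which the tool goes at most 62.5 mm and 10.7 degrees, less where a joint would pass 70% of its speed; a pose out of reach is approached as far as the arm can. A call is refused whole if a number of a shift passes 1 or a number of a turn 1, either way. A call with a gripper value outside its range is refused whole. The fingers move at their own pace and stop on an object; "squeeze" is the grip in N (left out, the last holds). Time passes only in rows, so rows that do not move let the fingers close. It gives the time, the measured TCP pose, the force, the opening and the grip force at its end, in the units of the state.
- get_state(): the state, without advancing time (a new reading comes with each control period).
- snapshot(name): name is "side" or "top"; returns a dict with "color" (420x560x3 uint8, red, green, blue), "vfov" (degrees; the focal length in pixels is half the picture's height over the tangent of half this angle, whatever the lens; pixels are square), "cx", "cy" (the principal point, pixels), "dist_coeffs" ([k1, k2, p1, p2, k3] as OpenCV has them; the pictures are not rectified), "rvec" (rotation vector, rad) and "tvec" (3), from world to camera coordinates, as OpenCV has them. Camera axes: x right, y down, z forward; pixel columns grow to the right and rows downward; lengths in mm; the calibration is good to about 2 mm. A picture is of the moment at which its call begins. There is no depth.
- sign_off(): hands the job in; it is judged then, once.
The state is a dict: "t": time; "joint_positions": joint angles; "dq": joint speeds; "tau": joint torques, N m; "tcp_pos": TCP position; "orientation": TCP orientation; "force": force on the tool from outside, world axes, zero at the start; "moment": the same for the moment, N m; "width": finger opening in mm; "grip_force": force on a finger pad.
Only numpy, scipy, OpenCV 4.12 (cv2) and the standard library are available. Lean on these libraries where they do the work, as an engineer would, in place of code of your own. Each camera call takes 0.05 s, during which the arm holds its last target. There are 200 camera calls.

## Task

First lift both bottles from in front of the parts carousel and stand them in the black drip tray. Then turn the carousel (it has orange pegs for this) until the compartment with the brass coupling is at the front, at the orange pointer where the bottles stood, and stand the brass coupling upright in the steel dish. Only then put each bottle back, upright and centred on the coaster of its own colour; do not knock a bottle over, and leave the steel coupling in the carousel.

Things in the scene. Friction and masses are not known exactly. Their poses are not given: they have to be found in the camera images.
- carousel_base: fixed foot of the parts carousel; origin on the turning axis at bench height. Its -x side is the front (orange pointer; bottles, robot). The grey turntable, 240 mm wide, turns about this axis either way, over half a turn (friction 0.12 N m), and stays. Floor 20 mm above the bench; rim top at 32, four white dividers 30, 28 mm wide hub 44 mm. Couplings start left and right, 75 mm from the axis.
- peg_top (a point): top centre of one of the turntable's four upright orange pegs, for turning it: 14 mm in diameter, graspable from z = 35 to 85 mm (top), 138 mm from the axis just outside the rim, 90 degrees apart, one at the end of each divider, so 45 degrees either side of a compartment's middle. Bottles on their coasters block the pegs' path across the front. Turns with the turntable.
- yellow_bottle: loose upright yellow plastic bottle with a white paper band and a black screw cap: body 50 mm in diameter and straight-sided from its base up to 78 mm, then a short shoulder, cap 23 mm in diameter, 105 mm tall in all, about 200 g. Origin: centre of its underside, z up. At the start it stands on the coaster of its own colour.
- blue_bottle: loose upright blue plastic bottle with a white paper band and a white screw cap: body 50 mm in diameter and straight-sided from its base up to 78 mm, then a short shoulder, cap 23 mm in diameter, 105 mm tall in all, about 200 g. Origin: centre of its underside, z up. At the start it stands on the coaster of its own colour.
- yellow_coaster: flat yellow disc, 64 mm in diameter, 3 mm thick, fixed to the bench close in front of the carousel, 84 mm from the other coaster; the yellow bottle's own place. Origin: centre of its underside.
- blue_coaster: flat blue disc, 64 mm in diameter, 3 mm thick, fixed to the bench close in front of the carousel, 84 mm from the other coaster; the blue bottle's own place. Origin: centre of its underside.
- brass_coupling: loose brass coupling, the part wanted: upright sleeve 26 mm in diameter, 34 mm tall in all, on a flange 34 mm wide and 5 mm thick; dark bore on top; 80 g. Origin: centre of its underside, z up. Stands on the floor of a carousel compartment and rides along; open the fingers to at most 60 mm there to clear the dividers.
- steel_coupling: loose coupling of the same shape and size (sleeve 26 mm wide, flange 34 mm, 34 mm tall) but of grey steel, in the compartment across the carousel; not wanted, stays in the carousel. Origin: centre of its underside.
- parts_dish: shallow round steel dish fixed to the bench, 116 mm across the rim, about 100 mm across its flat inside floor, which is 4 mm above the bench; rim 18 mm high. Origin: centre of its underside.
- drip_tray: low black open tray fixed to the bench, the side area: 220 mm along its x, 130 mm along its y, walls 4 mm thick and 15 mm high, inner floor 4 mm above the bench. Origin: centre of its underside. Both bottles fit side by side along its x.
Mind the look-alikes: they are no part of the job. Several things have the shape of the blue_bottle; the one meant has the colours described above.

How it is judged:
By the outcome, as a careful person would: the job done as asked, in the order asked, and still so for the second after the job is handed in, with the robot touching nothing.
It also fails if it takes over 144 s, if anything falls off the work surface, if the arm or the gripper's body presses on something with over 40 N, if the wrist force passes 120 N, or if a joint passes its speed limit or range.

## Working session

There is one attempt and no reset: what is moved stays moved. The work goes in short steps, Python scripts to look and compute and a tool call to move; the robot and the scene stay as the last step left them, time stands still between calls to the robot, and variables do not carry over. Pictures are saved under pics/ and viewed, at most 14 in all, crops included, and the job is handed in when it is done.

Besides the shell and the picture viewer there is one more tool, called after "Request:" in YAML: its name, and indented under it one key for each argument. drive_tool: Moves the arm, as the interface text tells. Its arguments: {"type":"object","properties":{"rows":{"type":"array"},"squeeze":{"type":"number"}},"required":["rows"]}

```bash
mkdir -p pics; cat > h.py <<'E'
import numpy as np, cv2
from rig import get_state, snapshot, sign_off
def cam(s):
    c=s["color"]; f=c.shape[0]/2/np.tan(np.radians(s["vfov"])/2)
    K=np.array([[f,0,s["cx"]],[0,f,s["cy"]],[0,0,1.]])
    return K,np.array(s["dist_coeffs"],float),np.array(s["rvec"],float),np.array(s["tvec"],float)
def ray(s,uv):
    K,d,r,t=cam(s); R=cv2.Rodrigues(r)[0]
    p=cv2.undistortPoints(np.array(uv,float).reshape(-1,1,2),K,d).reshape(-1,2)
    D=np.c_[p,np.ones(len(p))]@R
    return -R.T@t.ravel(),D
def onplane(s,uv,z):
    o,D=ray(s,uv); return o+D*((z-o[2])/D[:,2:])
def tri(s1,u1,s2,u2):
    o1,d1=ray(s1,[u1]);o2,d2=ray(s2,[u2]);d1=d1[0];d2=d2[0]
    k=np.linalg.lstsq(np.c_[d1,-d2],o2-o1,rcond=None)[0]
    a=o1+k[0]*d1;b=o2+k[1]*d2
    return (a+b)/2,np.linalg.norm(a-b)
def proj(s,P):
    K,d,r,t=cam(s); return cv2.projectPoints(np.array(P,float).reshape(-1,1,3),r,t,K,d)[0].reshape(-1,2)
def save(s,n,crop=None,k=1):
    c=s["color"]
    if crop: c=c[crop[1]:crop[3],crop[0]:crop[2]]
    cv2.imwrite("pics/"+n,cv2.resize(c[:,:,::-1],None,fx=k,fy=k,interpolation=cv2.INTER_CUBIC))
E
python3 -c "
from h import *
import pickle
S={n:snapshot(n) for n in('top','side')}
pickle.dump(S,open('s0.pkl','wb'))
for n in S: save(S[n],n+'0.png',k=1.4); print(n,S[n]['vfov'],S[n]['dist_coeffs'],ray(S[n],[[280,210]]))
print(get_state())"
```

```text
top 44.81788671352998 [-0.09491102  0.          0.          0.          0.        ] (array([ 441.00838288,    6.9307846 , 1264.93770102]), array([[ 0.03692963,  0.02126807, -0.99927566]]))
side 51.8664265458151 [-0.0236002  0.         0.         0.         0.       ] (array([459.87182318, 631.24308738, 807.54318073]), array([[ 0.06627094, -0.64629658, -0.76029221]]))
{'t': 0.1, 'joint_positions': array([-7.32880579e+01,  5.03776265e+00,  7.86175733e+01, -5.39118712e-04,
        9.64660829e+01, -5.90671639e+00]), 'dq': array([ 0.08406193, -0.08896353, -0.17673169,  0.02181219, -0.03548361,
        0.02493394]), 'tau': array([ 1.64551864e-03, -3.53012717e+01, -3.14219820e+01, -1.20793047e-04,
        7.89037527e-03, -1.80332404e-05]), 'tcp_pos': array([ 211.38869173, -507.2441892 ,  230.21548686]), 'orientation': array([-1.79879171e+02, -1.19621281e-02,  2.26185857e+01]), 'force': array([-0.78344573,  0.64465569,  0.35047302]), 'moment': array([-0.01929386,  0.02380092,  0.00882786]), 'grip_force': 0.0, 'width': 85.53580809424908}
```

View pics/top0.png

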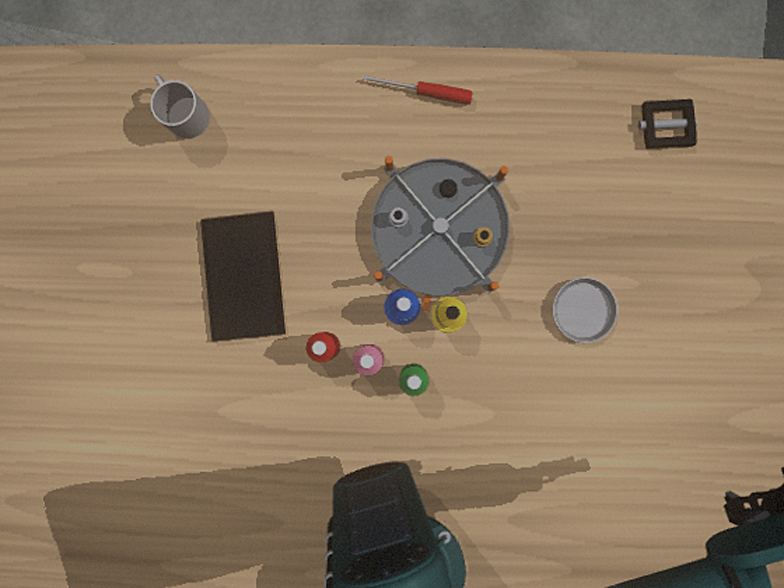

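View pics/side0.png

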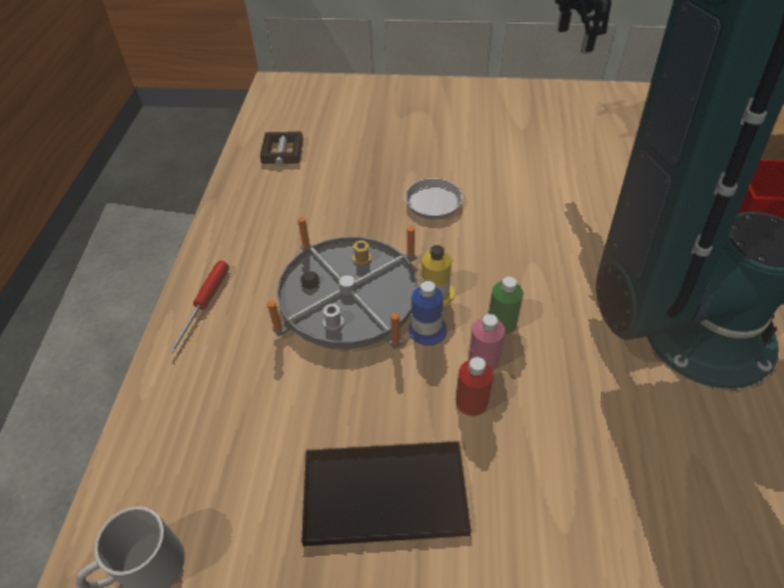

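The top view (784×588) shows the blue bottle at (403,304) and the yellow bottle at (452,313). The look-alike bottles are red (319,347), pink (368,361) and green (413,381). The brass coupling is at (484,236). It could be confused with the steel one (398,216) or the black knob (448,188). The tray is at (243,276), the dish at (585,310), the hub at (441,226) and the pointer at (427,300). By the description I want the bottle that is blue with a white cap and the one that is yellow with a black cap.

```bash
cat > m.py <<'E'
from h import *
def blobs(s,lo,hi,amin=8,roi=None):
    hsv=cv2.cvtColor(s["color"],cv2.COLOR_RGB2HSV); m=cv2.inRange(hsv,np.array(lo),np.array(hi))
    if roi: z=np.zeros_like(m); z[roi[1]:roi[3],roi[0]:roi[2]]=255; m&=z
    n,l,st,c=cv2.connectedComponentsWithStats(m)
    return [(c[i].round(1).tolist(),st[i].tolist()) for i in range(1,n) if st[i][4]>=amin]
E
python3 -c "
from m import *
import pickle
S=pickle.load(open('s0.pkl','rb'))
T,D=S['top'],S['side']
save(T,'crop0.png',(210,100,380,290),3.1)
R={'top':(100,100,460,290),'side':(180,140,390,310)}
for n,s in S.items():
  for c,lo,hi in (('orange',(5,170,100),(14,255,255)),('yellow',(23,150,80),(32,255,255)),('blue',(108,150,50),(125,255,255)),('brass',(15,120,80),(24,255,255)),('white',(0,0,190),(180,40,255)),('black',(0,0,0),(180,255,45))):
    r=R[n] if c!='black' or n=='top' else (180,140,390,400)
    print(n,c,[(b[0],b[1]) for b in blobs(s,lo,hi,8,r)])
"
```

```text
top orange [([277.1, 113.8], [275, 112, 5, 5, 19]), ([359.9, 121.0], [358, 119, 5, 5, 20]), ([270.0, 196.2], [268, 194, 5, 5, 23]), ([352.8, 203.5], [350, 201, 6, 6, 22]), ([304.5, 214.1], [303, 213, 4, 3, 11]), ([303.9, 218.9], [302, 217, 4, 4, 8])]
top yellow [([320.6, 224.3], [308, 212, 25, 25, 371])]
top blue [([292.6, 213.4], [283, 207, 16, 16, 99])]
top brass [([344.3, 168.9], [338, 163, 13, 13, 94]), ([317.5, 225.6], [308, 212, 26, 26, 285])]
top white []
top black [([317.9, 139.2], [315, 137, 7, 4, 10]), ([198.0, 189.5], [198, 186, 1, 8, 8]), ([199.2, 203.4], [198, 196, 3, 16, 17])]
side orange [([193.4, 217.1], [192, 216, 4, 3, 11])]
side yellow [([311.0, 187.8], [302, 180, 20, 18, 177]), ([320.8, 210.9], [317, 205, 7, 12, 26])]
side blue []
side brass [([257.2, 176.4], [253, 172, 10, 10, 45]), ([311.3, 191.4], [301, 179, 22, 25, 382]), ([263.1, 183.8], [262, 181, 3, 6, 8]), ([253.8, 184.8], [253, 182, 3, 6, 12]), ([320.6, 210.9], [317, 204, 8, 14, 57])]
side white []
side black [([253.0, 373.1], [216, 344, 90, 46, 1852]), ([292.4, 374.0], [292, 371, 2, 7, 9])]
```

View pics/crop0.png

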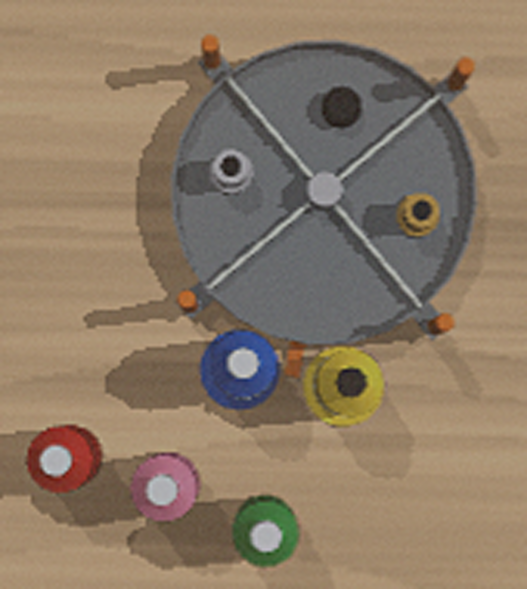

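The crop confirms the blue bottle's white cap at (243,363), the yellow bottle's black cap at (351,382), brass on the right at (420,213) and the empty front compartment. I'll refine these in an enlarged side crop.

```bash
python3 -c "
from m import *
import pickle
S=pickle.load(open('s0.pkl','rb'))
save(S['side'],'crop1.png',(180,145,380,295),4)"
```

```text
(no output)
```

View pics/crop1.png

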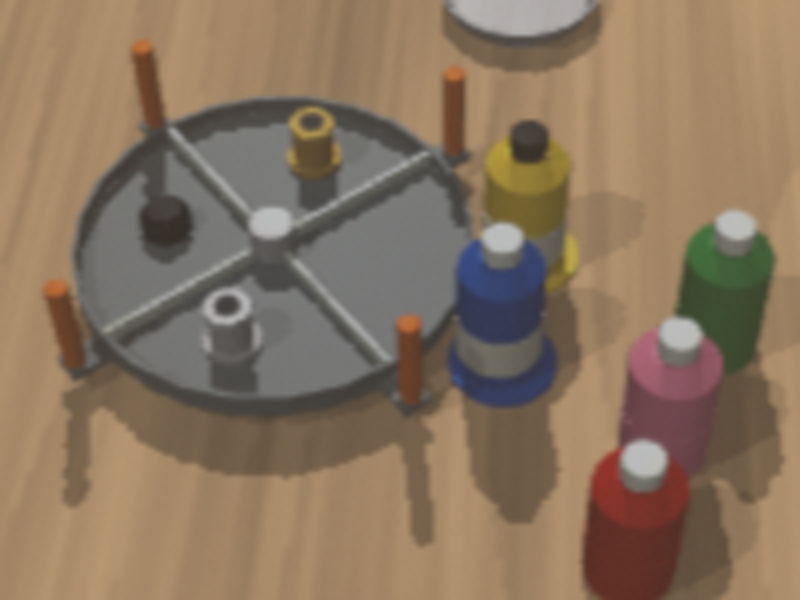

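```bash
python3 -c "
from m import *
import pickle
S=pickle.load(open('s0.pkl','rb'));T,D=S['top'],S['side']
t=lambda u:(np.array(u)+.5)/3.1-.5+np.array([210,100]); d=lambda u:(np.array(u)+.5)/4-.5+np.array([180,145])
for n,a,b in [('blue',(243,363),(503,237)),('yel',(351,381),(530,132)),('red',(56,460),(643,456)),('pink',(162,490),(681,330)),('green',(267,536),(735,222)),('hub',(325,188),(270,219)),('brass',(422,210),(312,121)),('steel',(231,166),(228,302)),('pegB+',(210,44),(57,288)),('pegB-',(465,67),(143,48)),('pegF+',(187,299),(408,323)),('pegF-',(443,322),(454,74))]:
  p,e=tri(T,t(a),D,d(b)); print(n,p.round(1),round(e,1))
q=lambda u:(np.array(u,float)+.5)/1.4-.5
# tray corners in both
for a,b in [((202,219),(305,541)),((273,212),(305,450)),((286,333),(463,443)),((211,341),(468,535))]:
  p,e=tri(T,q(a),D,q(b));print('tray',p.round(1),round(e,1),onplane(T,[q(a)],15).round(1))
p,e=tri(T,q((585,310)),D,q((434,197)));print('dish',p.round(1),e,onplane(T,[q((585,310))],18))
# dish ellipse from greys
for n,s,r in (('top',T,(390,192,445,250)),('side',D,(285,122,335,160))):
  g=cv2.cvtColor(s['color'],cv2.COLOR_RGB2HSV)[r[1]:r[3],r[0]:r[2]]; m=(g[:,:,1]<60).astype(np.uint8)
  c=max(cv2.findContours(m,0,1)[0],key=cv2.contourArea); print(n,cv2.fitEllipse(c),np.array(r[:2]))
p=onplane(T,[t((243,363)),t((351,381))],105);print(p)
"
```

```text
blue [468.3  12.9 104.6] 1.3
yel [456.4 -66.6 105.8] 2.0
red [394.  149.  101.8] 0.7
pink [373.7  70.3 103.2] 1.2
green [342.   -7.5 102.3] 0.8
hub [607.8 -47.5  42.6] 0.7
brass [ 590.8 -122.5   51.2] 1.5
steel [621.6  25.9  53.3] 1.1
pegB+ [710.9  43.6  80.5] 0.8
pegB- [ 697.5 -150.4   81.1] 0.9
pegF+ [516.5  56.3  80.4] 0.3
pegF- [ 503.2 -136.3   82.8] 0.7
tray [612.1 377.6   7.6] 4.6 [[613.4 375.7  15. ]]
tray [630.6 250.4   6. ] 2.2 [[628.2 248.5  15. ]]
tray [ 4.100e+02  2.214e+02 -2.000e-01] 8.9 [[414.7 218.5  15. ]]
tray [397.8 354.5   3.6] 2.1 [[397.2 351.4  15. ]]
dish [ 466.3 -307.6   10.4] 1.6118417290083085 [[ 466.95511812 -305.68985376   18.        ]]
top ((27.73773956298828, 29.011507034301758), (45.91885757446289, 46.368263244628906), 139.84640502929688) [390 192]
side ((24.468618392944336, 19.133180618286133), (28.706266403198242, 40.38166809082031), 91.41226196289062) [285 122]
[[468.89568893  12.92361332 105.        ]
 [457.48194897 -66.67645636 105.        ]]
```

```bash
cat > p.py <<'E'
from h import *
import sys
from scipy.spatial.transform import Rotation as Ro
def plan(*tgts):
    s=get_state(); p=np.array(s["tcp_pos"]); R=Ro.from_euler("xyz",s["orientation"],degrees=True)
    print("t",round(s["t"],1),"pos",p.round(1),"rpy",np.round(s["orientation"],1),"w",round(s["width"],1),"q6",np.round(s["joint_positions"][5]))
    for t in tgts:   # x y z yaw
        d=R.inv().apply(np.array(t[:3])-p)/60
        R2=Ro.from_euler("xyz",[180,0,t[3]],degrees=True); rv=(R.inv()*R2).as_rotvec(degrees=True)/6
        print("shift",d.round(2),"then turn",rv.round(2)); p=np.array(t[:3]);R=R2
if __name__=="__main__":
    a=[float(v) for v in sys.argv[1:]]; plan(*[a[i:i+4] for i in range(0,len(a),4)])
E
python3 p.py 211.4 -507.2 230 82 468.5 12.9 180 82 468.5 12.9 45 82
```

```text
t 0.1 pos [ 211.4 -507.2  230.2] rpy [-179.9   -0.    22.6] w 85.5 q6 -6.0
shift [ 0. -0.  0.] then turn [-0.02 -0.01 -9.9 ]
shift [9.18 3.04 0.83] then turn [0. 0. 0.]
shift [ 0.   -0.    2.25] then turn [0. 0. 0.]
```

Request:
drive_tool:
  rows:
    - {"gripper": 1, "rz": -0.99}
    - {"rz": -0.99}
    - {"rz": -0.99}
    - {"rz": -0.99}
    - {"rz": -0.99}
    - {"rz": -0.99}
    - {"rz": -0.99}
    - {"rz": -0.99}
    - {"rz": -0.99}
    - {"rz": -0.99}

```text
invalid input at $.rows[0]: expected keys gripper, x, y, z, rx, ry, rz
```

Request:
drive_tool:
  rows:
    - {"x": 0.75, "y": 0.25}
    - {"x": 0.75, "y": 0.25}
    - {"x": 0.75, "y": 0.25}
    - {"x": 0.75, "y": 0.25}
    - {"x": 0.75, "y": 0.25}
    - {"x": 0.75, "y": 0.25}
    - {"x": 0.75, "y": 0.25}
    - {"x": 0.75, "y": 0.25}
    - {"x": 0.75, "y": 0.25}
    - {"x": 0.75, "y": 0.25}
    - {"x": 0.75, "y": 0.25}
    - {"x": 0.75, "y": 0.25}

```text
invalid input at $.rows[0]: expected keys gripper, x, y, z, rx, ry, rz
```

```bash
python3 p.py 468.5 12.9 150 82 468.5 12.9 45 82
```

```text
t 0.1 pos [ 211.4 -507.2  230.2] rpy [-179.9   -0.    22.6] w 85.5 q6 -6.0
shift [ 7.29 -6.35  1.35] then turn [-0.02 -0.01 -9.9 ]
shift [ 0.   -0.    1.75] then turn [0. 0. 0.]
```

Request:
drive_tool:
  rows:
    - {"gripper": 1, "x": 0, "y": 0, "z": 0, "rx": 0, "ry": 0, "rz": -0.99}
    - {"gripper": 1, "x": 0, "y": 0, "z": 0, "rx": 0, "ry": 0, "rz": -0.99}
    - {"gripper": 1, "x": 0, "y": 0, "z": 0, "rx": 0, "ry": 0, "rz": -0.99}
    - {"gripper": 1, "x": 0, "y": 0, "z": 0, "rx": 0, "ry": 0, "rz": -0.99}
    - {"gripper": 1, "x": 0, "y": 0, "z": 0, "rx": 0, "ry": 0, "rz": -0.99}
    - {"gripper": 1, "x": 0, "y": 0, "z": 0, "rx": 0, "ry": 0, "rz": -0.99}
    - {"gripper": 1, "x": 0, "y": 0, "z": 0, "rx": 0, "ry": 0, "rz": -0.99}
    - {"gripper": 1, "x": 0, "y": 0, "z": 0, "rx": 0, "ry": 0, "rz": -0.99}
    - {"gripper": 1, "x": 0, "y": 0, "z": 0, "rx": 0, "ry": 0, "rz": -0.99}
    - {"gripper": 1, "x": 0, "y": 0, "z": 0, "rx": 0, "ry": 0, "rz": -0.99}

```text
t: 1.35
tcp_pos: [211.4, -507.4, 230.6]
orientation: [-180.0, -0.1, 82.2]
force: [-0.0, 0.1, -1.4]
width: 85.3
grip_force: 0.0
```

Request:
drive_tool:
  rows:
    - {"gripper": 1, "x": 0.75, "y": 0.25, "z": 0.05, "rx": 0, "ry": 0, "rz": 0}
    - {"gripper": 1, "x": 0.75, "y": 0.25, "z": 0.05, "rx": 0, "ry": 0, "rz": 0}
    - {"gripper": 1, "x": 0.75, "y": 0.25, "z": 0.05, "rx": 0, "ry": 0, "rz": 0}
    - {"gripper": 1, "x": 0.75, "y": 0.25, "z": 0.05, "rx": 0, "ry": 0, "rz": 0}
    - {"gripper": 1, "x": 0.75, "y": 0.25, "z": 0.05, "rx": 0, "ry": 0, "rz": 0}
    - {"gripper": 1, "x": 0.75, "y": 0.25, "z": 0.05, "rx": 0, "ry": 0, "rz": 0}
    - {"gripper": 1, "x": 0.75, "y": 0.25, "z": 0.05, "rx": 0, "ry": 0, "rz": 0}
    - {"gripper": 1, "x": 0.75, "y": 0.25, "z": 0.05, "rx": 0, "ry": 0, "rz": 0}
    - {"gripper": 1, "x": 0.75, "y": 0.25, "z": 0.05, "rx": 0, "ry": 0, "rz": 0}
    - {"gripper": 1, "x": 0.75, "y": 0.25, "z": 0.05, "rx": 0, "ry": 0, "rz": 0}
    - {"gripper": 1, "x": 0.75, "y": 0.25, "z": 0.05, "rx": 0, "ry": 0, "rz": 0}
    - {"gripper": 1, "x": 0.75, "y": 0.25, "z": 0.05, "rx": 0, "ry": 0, "rz": 0}

```text
t: 2.85
tcp_pos: [465.0, 3.6, 194.8]
orientation: [-180.0, 0.0, 82.0]
force: [1.5, -1.2, -0.1]
width: 85.2
grip_force: 0.0
```

```bash
python3 p.py 468.5 12.9 150 82 468.5 12.9 45 82
```

```text
t 2.9 pos [465.    3.6 194.8] rpy [-180.    0.   82.] w 85.2 q6 1.0
shift [0.16 0.04 0.75] then turn [-0.01  0.    0.01]
shift [ 0.   -0.    1.75] then turn [0. 0. 0.]
```

Request:
drive_tool:
  rows:
    - {"gripper": 1, "x": 0.16, "y": 0.04, "z": 0.0, "rx": 0, "ry": 0, "rz": 0}
    - {"gripper": 1, "x": 0, "y": 0, "z": 0.5, "rx": 0, "ry": 0, "rz": 0}
    - {"gripper": 1, "x": 0, "y": 0, "z": 0.5, "rx": 0, "ry": 0, "rz": 0}
    - {"gripper": 1, "x": 0, "y": 0, "z": 0, "rx": 0, "ry": 0, "rz": 0}
    - {"gripper": 1, "x": 0, "y": 0, "z": 0, "rx": 0, "ry": 0, "rz": 0}

```text
t: 3.48
tcp_pos: [468.9, 10.7, 136.4]
orientation: [179.9, 0.0, 82.0]
force: [0.6, 0.3, -0.2]
width: 85.7
grip_force: 0.0
```

```bash
python3 p.py 468.5 12.9 45 82
```

```text
t 3.5 pos [468.9  10.7 136.4] rpy [179.9   0.   82. ] w 85.7 q6 2.0
shift [ 0.04 -0.01  1.52] then turn [ 0.01  0.   -0.  ]
```

Request:
drive_tool:
  rows:
    - {"gripper": 1, "x": 0.04, "y": 0, "z": 0.3, "rx": 0, "ry": 0, "rz": 0}
    - {"gripper": 1, "x": 0, "y": 0, "z": 0.3, "rx": 0, "ry": 0, "rz": 0}
    - {"gripper": 1, "x": 0, "y": 0, "z": 0.3, "rx": 0, "ry": 0, "rz": 0}
    - {"gripper": 1, "x": 0, "y": 0, "z": 0.3, "rx": 0, "ry": 0, "rz": 0}
    - {"gripper": 1, "x": 0, "y": 0, "z": 0.3, "rx": 0, "ry": 0, "rz": 0}
    - {"gripper": 1, "x": 0, "y": 0, "z": 0, "rx": 0, "ry": 0, "rz": 0}
    - {"gripper": 0.0, "x": 0, "y": 0, "z": 0, "rx": 0, "ry": 0, "rz": 0}
    - {"gripper": 0, "x": 0, "y": 0, "z": 0, "rx": 0, "ry": 0, "rz": 0}
    - {"gripper": 0, "x": 0, "y": 0, "z": 0, "rx": 0, "ry": 0, "rz": 0}
    - {"gripper": 0, "x": 0, "y": 0, "z": 0, "rx": 0, "ry": 0, "rz": 0}
    - {"gripper": 0, "x": 0, "y": 0, "z": 0, "rx": 0, "ry": 0, "rz": 0}
    - {"gripper": 0, "x": 0, "y": 0, "z": 0, "rx": 0, "ry": 0, "rz": 0}
  squeeze: 30

```text
t: 4.97
tcp_pos: [469.6, 13.5, 46.9]
orientation: [179.9, 0.0, 82.0]
force: [-2.2, 0.4, 6.2]
width: 49.0
grip_force: 30.7
```

Request:
drive_tool:
  rows:
    - {"gripper": -0.2, "x": 0, "y": 0, "z": -0.15, "rx": 0, "ry": 0, "rz": 0}
    - {"gripper": -0.2, "x": 0, "y": 0, "z": -0.35, "rx": 0, "ry": 0, "rz": 0}
    - {"gripper": -0.2, "x": 0, "y": 0, "z": -0.5, "rx": 0, "ry": 0, "rz": 0}
    - {"gripper": -0.2, "x": 0, "y": 0, "z": -0.5, "rx": 0, "ry": 0, "rz": 0}
    - {"gripper": -0.2, "x": 0, "y": 0, "z": -0.3, "rx": 0, "ry": 0, "rz": 0}
    - {"gripper": -0.2, "x": 0, "y": 0, "z": 0, "rx": 0, "ry": 0, "rz": 0}
    - {"gripper": -0.2, "x": 0, "y": 0, "z": 0, "rx": 0, "ry": 0, "rz": 0}

```text
t: 5.85
tcp_pos: [467.9, 13.7, 151.8]
orientation: [-179.8, 0.0, 82.0]
force: [1.1, -0.2, -3.2]
width: 49.3
grip_force: 31.8
```

```bash
python3 p.py 563 305 155 82 563 305 48 82;python3 -c "
from h import *
save(snapshot('side'),'a1.png',(180,100,380,295),3)"
```

```text
t 5.8 pos [467.9  13.7 151.8] rpy [-179.8    0.    82. ] w 49.3 q6 3.0
shift [ 5.03  0.89 -0.06] then turn [-0.03  0.    0.  ]
shift [ 0.   -0.    1.78] then turn [0. 0. 0.]
```

View pics/a1.png

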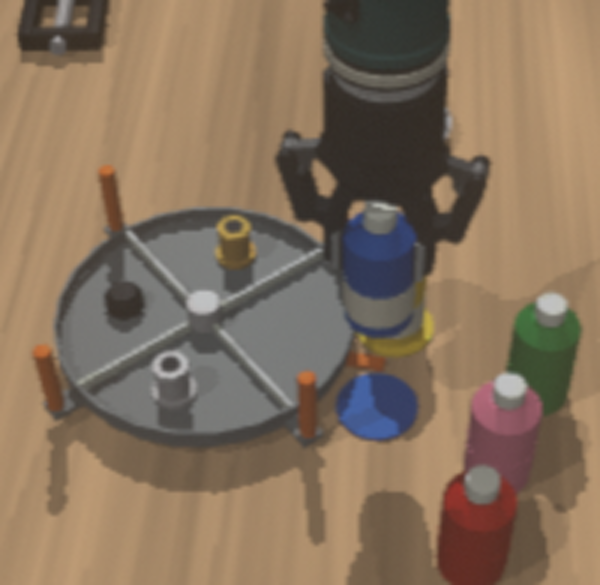

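The blue bottle is held upright and clear, and its coaster is visible at (377,407). Next I move to the tray.

Request:
drive_tool:
  rows:
    - {"gripper": -0.2, "x": 0.23, "y": 0.04, "z": 0, "rx": 0, "ry": 0, "rz": 0}
    - {"gripper": -0.2, "x": 0.6, "y": 0.11, "z": 0, "rx": 0, "ry": 0, "rz": 0}
    - {"gripper": -0.2, "x": 0.7, "y": 0.12, "z": 0, "rx": 0, "ry": 0, "rz": 0}
    - {"gripper": -0.2, "x": 0.7, "y": 0.12, "z": 0, "rx": 0, "ry": 0, "rz": 0}
    - {"gripper": -0.2, "x": 0.7, "y": 0.12, "z": 0, "rx": 0, "ry": 0, "rz": 0}
    - {"gripper": -0.2, "x": 0.7, "y": 0.12, "z": 0, "rx": 0, "ry": 0, "rz": 0}
    - {"gripper": -0.2, "x": 0.7, "y": 0.12, "z": 0, "rx": 0, "ry": 0, "rz": 0}
    - {"gripper": -0.2, "x": 0.5, "y": 0.1, "z": 0, "rx": 0, "ry": 0, "rz": 0}
    - {"gripper": -0.2, "x": 0.2, "y": 0.04, "z": 0, "rx": 0, "ry": 0, "rz": 0}
    - {"gripper": -0.2, "x": 0, "y": 0, "z": 0, "rx": 0, "ry": 0, "rz": 0}
    - {"gripper": -0.2, "x": 0, "y": 0, "z": 0, "rx": 0, "ry": 0, "rz": 0}

```text
t: 7.28
tcp_pos: [563.3, 304.1, 153.0]
orientation: [-180.0, 0.1, 82.0]
force: [-0.5, 0.3, -2.6]
width: 49.0
grip_force: 31.7
```

Request:
drive_tool:
  rows:
    - {"gripper": -0.2, "x": 0, "y": 0, "z": 0.4, "rx": 0, "ry": 0, "rz": 0}
    - {"gripper": -0.2, "x": 0, "y": 0, "z": 0.4, "rx": 0, "ry": 0, "rz": 0}
    - {"gripper": -0.2, "x": 0, "y": 0, "z": 0.4, "rx": 0, "ry": 0, "rz": 0}
    - {"gripper": -0.2, "x": 0, "y": 0, "z": 0.3, "rx": 0, "ry": 0, "rz": 0}
    - {"gripper": -0.2, "x": 0, "y": 0, "z": 0.1, "rx": 0, "ry": 0, "rz": 0}
    - {"gripper": -0.2, "x": 0, "y": 0, "z": 0, "rx": 0, "ry": 0, "rz": 0}
    - {"gripper": -0.2, "x": 0, "y": 0, "z": 0, "rx": 0, "ry": 0, "rz": 0}

```text
t: 8.15
tcp_pos: [564.4, 305.4, 58.7]
orientation: [179.9, -0.1, 82.0]
force: [0.1, -0.0, -1.3]
width: 49.2
grip_force: 31.7
```

Request:
drive_tool:
  rows:
    - {"gripper": -0.2, "x": 0, "y": 0, "z": 0.1, "rx": 0, "ry": 0, "rz": 0}
    - {"gripper": -0.2, "x": 0, "y": 0, "z": 0.06, "rx": 0, "ry": 0, "rz": 0}
    - {"gripper": -0.2, "x": 0, "y": 0, "z": 0, "rx": 0, "ry": 0, "rz": 0}
    - {"gripper": -0.2, "x": 0, "y": 0, "z": 0, "rx": 0, "ry": 0, "rz": 0}

```text
t: 8.65
tcp_pos: [563.8, 305.2, 48.1]
orientation: [180.0, -0.0, 82.0]
force: [-1.1, 0.2, -0.0]
width: 49.5
grip_force: 31.9
```

Request:
drive_tool:
  rows:
    - {"gripper": -0.2, "x": 0, "y": 0, "z": 0.02, "rx": 0, "ry": 0, "rz": 0}
    - {"gripper": -0.2, "x": 0, "y": 0, "z": 0, "rx": 0, "ry": 0, "rz": 0}
    - {"gripper": 0.6, "x": 0, "y": 0, "z": 0, "rx": 0, "ry": 0, "rz": 0}
    - {"gripper": 0.6, "x": 0, "y": 0, "z": 0, "rx": 0, "ry": 0, "rz": 0}
    - {"gripper": 0.6, "x": 0, "y": 0, "z": 0, "rx": 0, "ry": 0, "rz": 0}
    - {"gripper": 0.6, "x": 0, "y": 0, "z": -0.2, "rx": 0, "ry": 0, "rz": 0}
    - {"gripper": 0.6, "x": 0, "y": 0, "z": -0.5, "rx": 0, "ry": 0, "rz": 0}
    - {"gripper": 0.6, "x": 0, "y": 0, "z": -0.5, "rx": 0, "ry": 0, "rz": 0}
    - {"gripper": 0.6, "x": 0, "y": 0, "z": -0.5, "rx": 0, "ry": 0, "rz": 0}
    - {"gripper": 0.6, "x": 0, "y": 0, "z": -0.2, "rx": 0, "ry": 0, "rz": 0}
    - {"gripper": 0.6, "x": 0, "y": 0, "z": 0, "rx": 0, "ry": 0, "rz": 0}
    - {"gripper": 0.6, "x": 0, "y": 0, "z": 0, "rx": 0, "ry": 0, "rz": 0}

```text
t: 10.15
tcp_pos: [562.9, 304.7, 158.7]
orientation: [-179.9, 0.1, 82.0]
force: [0.4, 0.9, -0.2]
width: 68.6
grip_force: 0.0
```

```bash
python3 p.py 456.8 -66.6 160 82 456.8 -66.6 46 82
```

```text
t 10.2 pos [562.9 304.7 158.7] rpy [-1.799e+02  1.000e-01  8.200e+01] w 68.6 q6 31.0
shift [-6.37 -0.89 -0.01] then turn [-0.02  0.02  0.  ]
shift [ 0.  -0.   1.9] then turn [0. 0. 0.]
```

Request:
drive_tool:
  rows:
    - {"gripper": 1, "x": -0.4, "y": -0.06, "z": 0, "rx": 0, "ry": 0, "rz": 0}
    - {"gripper": 1, "x": -0.7, "y": -0.1, "z": 0, "rx": 0, "ry": 0, "rz": 0}
    - {"gripper": 1, "x": -0.8, "y": -0.11, "z": 0, "rx": 0, "ry": 0, "rz": 0}
    - {"gripper": 1, "x": -0.8, "y": -0.11, "z": 0, "rx": 0, "ry": 0, "rz": 0}
    - {"gripper": 1, "x": -0.8, "y": -0.11, "z": 0, "rx": 0, "ry": 0, "rz": 0}
    - {"gripper": 1, "x": -0.8, "y": -0.11, "z": 0, "rx": 0, "ry": 0, "rz": 0}
    - {"gripper": 1, "x": -0.8, "y": -0.11, "z": 0, "rx": 0, "ry": 0, "rz": 0}
    - {"gripper": 1, "x": -0.7, "y": -0.1, "z": 0, "rx": 0, "ry": 0, "rz": 0}
    - {"gripper": 1, "x": -0.57, "y": -0.08, "z": 0, "rx": 0, "ry": 0, "rz": 0}
    - {"gripper": 1, "x": 0, "y": 0, "z": 0.2, "rx": 0, "ry": 0, "rz": 0}
    - {"gripper": 1, "x": 0, "y": 0, "z": 0, "rx": 0, "ry": 0, "rz": 0}
    - {"gripper": 1, "x": 0, "y": 0, "z": 0, "rx": 0, "ry": 0, "rz": 0}

```text
t: 11.65
tcp_pos: [457.5, -65.0, 147.8]
orientation: [-179.9, -0.0, 82.1]
force: [-0.3, 0.6, 1.0]
width: 86.0
grip_force: 0.0
```

```bash
python3 p.py 456.8 -66.6 46 82
```

```text
t 11.7 pos [457.5 -65.  147.8] rpy [-179.9   -0.    82.1] w 86.0 q6 -7.0
shift [-0.03 -0.01  1.7 ] then turn [-0.01 -0.    0.02]
```

Request:
drive_tool:
  rows:
    - {"gripper": 1, "x": -0.02, "y": -0.01, "z": 0.35, "rx": 0, "ry": 0, "rz": 0}
    - {"gripper": 1, "x": 0, "y": 0, "z": 0.35, "rx": 0, "ry": 0, "rz": 0}
    - {"gripper": 1, "x": 0, "y": 0, "z": 0.35, "rx": 0, "ry": 0, "rz": 0}
    - {"gripper": 1, "x": 0, "y": 0, "z": 0.35, "rx": 0, "ry": 0, "rz": 0}
    - {"gripper": 1, "x": 0, "y": 0, "z": 0.28, "rx": 0, "ry": 0, "rz": 0}
    - {"gripper": 1, "x": 0, "y": 0, "z": 0, "rx": 0, "ry": 0, "rz": 0}
    - {"gripper": 0, "x": 0, "y": 0, "z": 0, "rx": 0, "ry": 0, "rz": 0}
    - {"gripper": 0, "x": 0, "y": 0, "z": 0, "rx": 0, "ry": 0, "rz": 0}
    - {"gripper": 0, "x": 0, "y": 0, "z": 0, "rx": 0, "ry": 0, "rz": 0}
    - {"gripper": 0, "x": 0, "y": 0, "z": 0, "rx": 0, "ry": 0, "rz": 0}
    - {"gripper": 0, "x": 0, "y": 0, "z": 0, "rx": 0, "ry": 0, "rz": 0}
    - {"gripper": 0, "x": 0, "y": 0, "z": 0, "rx": 0, "ry": 0, "rz": 0}

```text
t: 13.15
tcp_pos: [457.4, -67.3, 48.9]
orientation: [179.9, 0.0, 82.0]
force: [-1.4, 0.4, 5.3]
width: 49.4
grip_force: 31.0
```

Request:
drive_tool:
  rows:
    - {"gripper": -0.2, "x": 0, "y": 0, "z": -0.15, "rx": 0, "ry": 0, "rz": 0}
    - {"gripper": -0.2, "x": 0, "y": 0, "z": -0.35, "rx": 0, "ry": 0, "rz": 0}
    - {"gripper": -0.2, "x": 0, "y": 0, "z": -0.5, "rx": 0, "ry": 0, "rz": 0}
    - {"gripper": -0.2, "x": 0, "y": 0, "z": -0.5, "rx": 0, "ry": 0, "rz": 0}
    - {"gripper": -0.2, "x": 0, "y": 0, "z": -0.3, "rx": 0, "ry": 0, "rz": 0}
    - {"gripper": -0.2, "x": 0, "y": 0, "z": 0, "rx": 0, "ry": 0, "rz": 0}
    - {"gripper": -0.2, "x": 0, "y": 0, "z": 0, "rx": 0, "ry": 0, "rz": 0}

```text
t: 14.02
tcp_pos: [456.0, -66.9, 154.2]
orientation: [-179.8, -0.0, 82.0]
force: [-0.5, 0.5, -2.6]
width: 49.5
grip_force: 31.8
```

```bash
python3 p.py 463 292 155 82 463 292 48 82;python3 -c "
from h import *
save(snapshot('side'),'a2.png',(130,100,390,395),2)"
```

```text
t 14.0 pos [456.  -66.9 154.2] rpy [-179.8   -0.    82. ] w 49.5 q6 -7.0
shift [ 5.94 -0.72 -0.01] then turn [-0.03 -0.    0.  ]
shift [ 0.   -0.    1.78] then turn [0. 0. 0.]
```

View pics/a2.png

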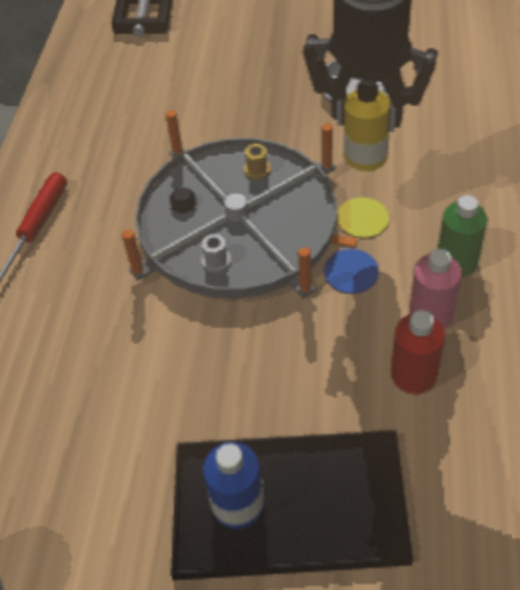

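Blue stands in the tray at (233,490), yellow is held, and both coasters are bare.

Request:
drive_tool:
  rows:
    - {"gripper": -0.2, "x": 0.3, "y": -0.04, "z": 0, "rx": 0, "ry": 0, "rz": 0}
    - {"gripper": -0.2, "x": 0.6, "y": -0.07, "z": 0, "rx": 0, "ry": 0, "rz": 0}
    - {"gripper": -0.2, "x": 0.75, "y": -0.09, "z": 0, "rx": 0, "ry": 0, "rz": 0}
    - {"gripper": -0.2, "x": 0.75, "y": -0.09, "z": 0, "rx": 0, "ry": 0, "rz": 0}
    - {"gripper": -0.2, "x": 0.75, "y": -0.09, "z": 0, "rx": 0, "ry": 0, "rz": 0}
    - {"gripper": -0.2, "x": 0.75, "y": -0.09, "z": 0, "rx": 0, "ry": 0, "rz": 0}
    - {"gripper": -0.2, "x": 0.75, "y": -0.09, "z": 0, "rx": 0, "ry": 0, "rz": 0}
    - {"gripper": -0.2, "x": 0.7, "y": -0.09, "z": 0, "rx": 0, "ry": 0, "rz": 0}
    - {"gripper": -0.2, "x": 0.4, "y": -0.05, "z": 0, "rx": 0, "ry": 0, "rz": 0}
    - {"gripper": -0.2, "x": 0.2, "y": -0.02, "z": 0, "rx": 0, "ry": 0, "rz": 0}
    - {"gripper": -0.2, "x": 0, "y": 0, "z": 0, "rx": 0, "ry": 0, "rz": 0}
    - {"gripper": -0.2, "x": 0, "y": 0, "z": 0, "rx": 0, "ry": 0, "rz": 0}

```text
t: 15.58
tcp_pos: [463.7, 291.4, 155.3]
orientation: [-180.0, 0.1, 82.0]
force: [0.4, 0.7, -2.1]
width: 49.3
grip_force: 31.8
```

Request:
drive_tool:
  rows:
    - {"gripper": -0.2, "x": 0, "y": 0, "z": 0.4, "rx": 0, "ry": 0, "rz": 0}
    - {"gripper": -0.2, "x": 0, "y": 0, "z": 0.4, "rx": 0, "ry": 0, "rz": 0}
    - {"gripper": -0.2, "x": 0, "y": 0, "z": 0.4, "rx": 0, "ry": 0, "rz": 0}
    - {"gripper": -0.2, "x": 0, "y": 0, "z": 0.3, "rx": 0, "ry": 0, "rz": 0}
    - {"gripper": -0.2, "x": 0, "y": 0, "z": 0.1, "rx": 0, "ry": 0, "rz": 0}
    - {"gripper": -0.2, "x": 0, "y": 0, "z": 0, "rx": 0, "ry": 0, "rz": 0}
    - {"gripper": -0.2, "x": 0, "y": 0, "z": 0, "rx": 0, "ry": 0, "rz": 0}

```text
t: 16.45
tcp_pos: [464.5, 292.8, 60.9]
orientation: [179.9, -0.1, 82.0]
force: [-0.5, 0.5, -2.2]
width: 49.4
grip_force: 31.8
```

Request:
drive_tool:
  rows:
    - {"gripper": -0.2, "x": 0, "y": 0, "z": 0.1, "rx": 0, "ry": 0, "rz": 0}
    - {"gripper": -0.2, "x": 0, "y": 0, "z": 0.09, "rx": 0, "ry": 0, "rz": 0}
    - {"gripper": -0.2, "x": 0, "y": 0, "z": 0, "rx": 0, "ry": 0, "rz": 0}
    - {"gripper": -0.2, "x": 0, "y": 0, "z": 0, "rx": 0, "ry": 0, "rz": 0}

```text
t: 16.95
tcp_pos: [463.9, 292.9, 49.8]
orientation: [180.0, -0.1, 82.0]
force: [-3.1, -0.6, 5.8]
width: 49.5
grip_force: 31.5
```

Request:
drive_tool:
  rows:
    - {"gripper": 0.6, "x": 0, "y": 0, "z": 0, "rx": 0, "ry": 0, "rz": 0}
    - {"gripper": 0.6, "x": 0, "y": 0, "z": 0, "rx": 0, "ry": 0, "rz": 0}
    - {"gripper": 0.6, "x": 0, "y": 0, "z": 0, "rx": 0, "ry": 0, "rz": 0}
    - {"gripper": 0.6, "x": 0, "y": 0, "z": -0.2, "rx": 0, "ry": 0, "rz": 0}
    - {"gripper": 0.6, "x": 0, "y": 0, "z": -0.5, "rx": 0, "ry": 0, "rz": 0}
    - {"gripper": 0.6, "x": 0, "y": 0, "z": -0.5, "rx": 0, "ry": 0, "rz": 0}
    - {"gripper": 0.6, "x": 0, "y": 0, "z": -0.5, "rx": 0, "ry": 0, "rz": 0}
    - {"gripper": 0.6, "x": 0, "y": 0, "z": -0.2, "rx": 0, "ry": 0, "rz": 0}
    - {"gripper": 0.6, "x": 0, "y": 0, "z": 0, "rx": 0, "ry": 0, "rz": 0}
    - {"gripper": 0.6, "x": 0, "y": 0, "z": 0, "rx": 0, "ry": 0, "rz": 0}

```text
t: 18.2
tcp_pos: [463.0, 292.1, 160.7]
orientation: [-179.9, 0.1, 82.0]
force: [0.0, -1.0, 0.6]
width: 68.7
grip_force: 0.0
```

```bash
python3 -c "
from m import *
import pickle
S={n:snapshot(n) for n in('top','side')}; pickle.dump(S,open('s1.pkl','wb'))
for n,s in S.items():
  for c,lo,hi in (('yellow',(21,150,80),(34,255,255)),('blue',(105,130,40),(128,255,255))):
    print(n,c,[b for b in blobs(s,lo,hi,25)])
save(S['top'],'a3.png',(120,90,400,300),2.8)
"; python3 p.py
```

```text
top yellow [([172.0, 217.0], [160, 206, 22, 22, 277]), ([320.2, 224.0], [308, 212, 25, 25, 488])]
top blue [([167.1, 174.0], [156, 164, 22, 21, 234]), ([286.4, 219.6], [275, 207, 25, 25, 439])]
side yellow [([301.1, 336.2], [288, 318, 28, 34, 607])]
side blue [([245.2, 337.3], [232, 322, 27, 26, 338])]
t 18.3 pos [462.9 292.  160.5] rpy [-1.798e+02  1.000e-01  8.200e+01] w 68.1 q6 34.0
```

View pics/a3.png

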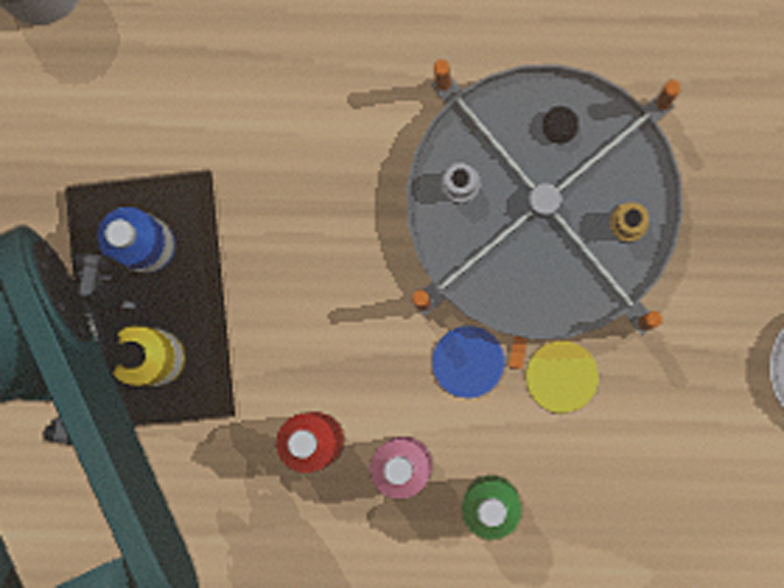

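Both bottles stand in the tray, at (130,240) blue and (140,355) yellow, and the coasters are clear at (468,361) and (562,377). Next I go to the front-right peg at (650,320).

```bash
python3 p.py 503.5 -136.5 170 82 503.5 -136.5 170 61 503.5 -136.5 45 61; python3 -c "
from m import *
import pickle
T=pickle.load(open('s1.pkl','rb'))['top']
q=lambda u:(np.array(u)+.5)/2.8-.5+np.array([120,90])
print(onplane(T,[[320.2,224],[286.7,219.3],q((562,377)),q((468,361))],3).round(1))
print('peg',onplane(T,[q((653,318)),q((421,297)),q((672,89)),q((442,67))],82).round(1))"
```

```text
t 18.3 pos [462.9 292.  160.5] rpy [-1.798e+02  1.000e-01  8.200e+01] w 68.1 q6 34.0
shift [-6.98  1.66 -0.15] then turn [-0.03  0.02  0.  ]
shift [0. 0. 0.] then turn [ 0.  -0.   3.5]
shift [ 0.   -0.    2.08] then turn [0. 0. 0.]
[[455.2 -66.6   3. ]
 [465.   16.6   3. ]
 [454.4 -67.1   3. ]
 [466.7  16.4   3. ]]
peg [[ 504.3 -137.1   82. ]
 [ 517.4   56.1   82. ]
 [ 697.3 -150.3   82. ]
 [ 711.5   43.4   82. ]]
```

Request:
drive_tool:
  rows:
    - {"gripper": 0.05, "x": -0.4, "y": 0.1, "z": -0.15, "rx": 0, "ry": 0, "rz": 0}
    - {"gripper": 0.05, "x": -0.7, "y": 0.16, "z": 0, "rx": 0, "ry": 0, "rz": 0}
    - {"gripper": 0.05, "x": -0.8, "y": 0.19, "z": 0, "rx": 0, "ry": 0, "rz": 0}
    - {"gripper": 0.05, "x": -0.8, "y": 0.19, "z": 0, "rx": 0, "ry": 0, "rz": 0}
    - {"gripper": 0.05, "x": -0.8, "y": 0.19, "z": 0, "rx": 0, "ry": 0, "rz": 0}
    - {"gripper": 0.05, "x": -0.8, "y": 0.19, "z": 0, "rx": 0, "ry": 0, "rz": 0}
    - {"gripper": 0.05, "x": -0.8, "y": 0.19, "z": 0, "rx": 0, "ry": 0, "rz": 0}
    - {"gripper": 0.05, "x": -0.8, "y": 0.19, "z": 0, "rx": 0, "ry": 0, "rz": 0}
    - {"gripper": 0.05, "x": -0.7, "y": 0.16, "z": 0, "rx": 0, "ry": 0, "rz": 0}
    - {"gripper": 0.05, "x": -0.38, "y": 0.1, "z": 0, "rx": 0, "ry": 0, "rz": 0}
    - {"gripper": 0.05, "x": 0, "y": 0, "z": 0, "rx": 0, "ry": 0, "rz": 0.9}
    - {"gripper": 0.05, "x": 0, "y": 0, "z": 0, "rx": 0, "ry": 0, "rz": 0.9}

```text
t: 19.8
tcp_pos: [503.6, -136.6, 169.9]
orientation: [-179.9, -0.0, 71.0]
force: [-0.4, 0.5, 0.5]
width: 44.6
grip_force: 0.0
```

Request:
drive_tool:
  rows:
    - {"gripper": 0.05, "x": 0, "y": 0, "z": 0, "rx": 0, "ry": 0, "rz": 0.9}
    - {"gripper": 0.05, "x": 0, "y": 0, "z": 0, "rx": 0, "ry": 0, "rz": 0.8}
    - {"gripper": 0.05, "x": 0, "y": 0, "z": 0.5, "rx": 0, "ry": 0, "rz": 0}
    - {"gripper": 0.05, "x": 0, "y": 0, "z": 0.3, "rx": 0, "ry": 0, "rz": 0}
    - {"gripper": 0.05, "x": 0, "y": 0, "z": 0, "rx": 0, "ry": 0, "rz": 0}
    - {"gripper": 0.05, "x": 0, "y": 0, "z": 0, "rx": 0, "ry": 0, "rz": 0}
    - {"gripper": 0.05, "x": 0, "y": 0, "z": 0, "rx": 0, "ry": 0, "rz": 0}

```text
t: 20.68
tcp_pos: [504.9, -136.4, 124.6]
orientation: [179.9, -0.0, 61.0]
force: [0.4, -0.3, 0.5]
width: 45.0
grip_force: 0.0
```

```bash
python3 p.py 504 -136.8 45 61
```

```text
t 20.7 pos [ 504.9 -136.4  124.6] rpy [179.9  -0.   61. ] w 45.0 q6 8.0
shift [-0.01 -0.01  1.33] then turn [ 0.02 -0.    0.  ]
```

Request:
drive_tool:
  rows:
    - {"gripper": 0.05, "x": 0, "y": 0, "z": 0.4, "rx": 0, "ry": 0, "rz": 0}
    - {"gripper": 0.05, "x": 0, "y": 0, "z": 0.4, "rx": 0, "ry": 0, "rz": 0}
    - {"gripper": 0.05, "x": 0, "y": 0, "z": 0.4, "rx": 0, "ry": 0, "rz": 0}
    - {"gripper": 0.05, "x": 0, "y": 0, "z": 0.1, "rx": 0, "ry": 0, "rz": 0}
    - {"gripper": 0.05, "x": 0, "y": 0, "z": 0, "rx": 0, "ry": 0, "rz": 0}
    - {"gripper": -0.8, "x": 0, "y": 0, "z": 0, "rx": 0, "ry": 0, "rz": 0}
    - {"gripper": -0.8, "x": 0, "y": 0, "z": 0, "rx": 0, "ry": 0, "rz": 0}
    - {"gripper": -0.8, "x": 0, "y": 0, "z": 0, "rx": 0, "ry": 0, "rz": 0}
    - {"gripper": -0.8, "x": 0, "y": 0, "z": 0, "rx": 0, "ry": 0, "rz": 0}
    - {"gripper": -0.8, "x": 0, "y": 0, "z": 0, "rx": 0, "ry": 0, "rz": 0}
    - {"gripper": -0.8, "x": 0, "y": 0, "z": 0, "rx": 0, "ry": 0, "rz": 0}
  squeeze: 25

```text
t: 22.05
tcp_pos: [504.9, -136.5, 46.6]
orientation: [179.9, -0.0, 61.0]
force: [-0.8, -0.4, 6.1]
width: 12.9
grip_force: 24.6
```

Request:
drive_tool:
  rows:
    - {"gripper": -0.8, "x": 0.02, "y": -0.055, "z": 0, "rx": 0, "ry": 0, "rz": 0.245}
    - {"gripper": -0.8, "x": 0.043, "y": -0.11, "z": 0, "rx": 0, "ry": 0, "rz": 0.49}
    - {"gripper": -0.8, "x": 0.043, "y": -0.11, "z": 0, "rx": 0, "ry": 0, "rz": 0.49}
    - {"gripper": -0.8, "x": 0.043, "y": -0.11, "z": 0, "rx": 0, "ry": 0, "rz": 0.49}
    - {"gripper": -0.8, "x": 0.043, "y": -0.11, "z": 0, "rx": 0, "ry": 0, "rz": 0.49}
    - {"gripper": -0.8, "x": 0.043, "y": -0.11, "z": 0, "rx": 0, "ry": 0, "rz": 0.49}
    - {"gripper": -0.8, "x": 0.043, "y": -0.11, "z": 0, "rx": 0, "ry": 0, "rz": 0.49}
    - {"gripper": -0.8, "x": 0.043, "y": -0.11, "z": 0, "rx": 0, "ry": 0, "rz": 0.49}
    - {"gripper": -0.8, "x": 0.02, "y": -0.055, "z": 0, "rx": 0, "ry": 0, "rz": 0.245}

```text
t: 23.18
tcp_pos: [476.9, -87.7, 46.7]
orientation: [179.9, -0.0, 37.4]
force: [-1.1, -1.7, 6.2]
width: 13.6
grip_force: 24.9
```

```bash
cat > arc.py <<'E'
from h import *
s=get_state();d=s["tcp_pos"][:2]-np.array([607.4,-46.9]);print(np.hypot(*d),np.degrees(np.arctan2(d[1],d[0]))%360,s["orientation"],s["force"],s["moment"],s["joint_positions"][5])
E
python3 arc.py
```

```text
136.72572435114574 197.34433107990353 [ 1.79863420e+02 -5.79157381e-03  3.74248490e+01] [-1.10335871 -1.65486749  6.17042256] [-0.13366084  0.33158466  0.02273127] 35.52708217103014
```

Request:
drive_tool:
  rows:
    - {"gripper": -0.8, "x": 0.043, "y": -0.11, "z": 0, "rx": 0, "ry": 0, "rz": 0.49}
    - {"gripper": -0.8, "x": 0.043, "y": -0.11, "z": 0, "rx": 0, "ry": 0, "rz": 0.49}
    - {"gripper": -0.8, "x": 0.043, "y": -0.11, "z": 0, "rx": 0, "ry": 0, "rz": 0.49}
    - {"gripper": -0.8, "x": 0.043, "y": -0.11, "z": 0, "rx": 0, "ry": 0, "rz": 0.49}
    - {"gripper": -0.8, "x": 0.043, "y": -0.11, "z": 0, "rx": 0, "ry": 0, "rz": 0.49}
    - {"gripper": -0.8, "x": 0.043, "y": -0.11, "z": 0, "rx": 0, "ry": 0, "rz": 0.49}
    - {"gripper": -0.8, "x": 0.043, "y": -0.11, "z": 0, "rx": 0, "ry": 0, "rz": 0.49}
    - {"gripper": -0.8, "x": 0.043, "y": -0.11, "z": 0, "rx": 0, "ry": 0, "rz": 0.49}
    - {"gripper": -0.8, "x": 0.043, "y": -0.11, "z": 0, "rx": 0, "ry": 0, "rz": 0.49}
    - {"gripper": -0.8, "x": 0.043, "y": -0.11, "z": 0, "rx": 0, "ry": 0, "rz": 0.49}
    - {"gripper": -0.8, "x": 0.043, "y": -0.11, "z": 0, "rx": 0, "ry": 0, "rz": 0.49}
    - {"gripper": -0.8, "x": 0.043, "y": -0.11, "z": 0, "rx": 0, "ry": 0, "rz": 0.49}

```text
t: 24.68
tcp_pos: [476.7, -3.5, 46.6]
orientation: [180.0, -0.0, 2.1]
force: [-3.0, -0.6, 6.9]
width: 13.6
grip_force: 24.9
```

```bash
python3 arc.py
```

```text
137.67597664050194 161.64679708613227 [ 1.79951782e+02 -4.06474751e-02  2.08036446e+00] [-3.03312387 -0.63632131  6.87663683] [-0.13828292  0.44089347 -0.14197108] 80.71412728763148
```

Request:
drive_tool:
  rows:
    - {"gripper": -0.8, "x": 0.043, "y": -0.11, "z": 0, "rx": 0, "ry": 0, "rz": 0.49}
    - {"gripper": -0.8, "x": 0.043, "y": -0.11, "z": 0, "rx": 0, "ry": 0, "rz": 0.49}
    - {"gripper": -0.8, "x": 0.043, "y": -0.11, "z": 0, "rx": 0, "ry": 0, "rz": 0.49}
    - {"gripper": -0.8, "x": 0.043, "y": -0.11, "z": 0, "rx": 0, "ry": 0, "rz": 0.49}
    - {"gripper": -0.8, "x": 0.043, "y": -0.11, "z": 0, "rx": 0, "ry": 0, "rz": 0.49}
    - {"gripper": -0.8, "x": 0.043, "y": -0.11, "z": 0, "rx": 0, "ry": 0, "rz": 0.49}
    - {"gripper": -0.8, "x": 0.043, "y": -0.11, "z": 0, "rx": 0, "ry": 0, "rz": 0.49}
    - {"gripper": -0.8, "x": 0.043, "y": -0.11, "z": 0, "rx": 0, "ry": 0, "rz": 0.49}
    - {"gripper": -0.8, "x": 0.043, "y": -0.11, "z": 0, "rx": 0, "ry": 0, "rz": 0.49}
    - {"gripper": -0.8, "x": 0.043, "y": -0.11, "z": 0, "rx": 0, "ry": 0, "rz": 0.49}
    - {"gripper": -0.8, "x": 0.03, "y": -0.08, "z": 0, "rx": 0, "ry": 0, "rz": 0.36}
    - {"gripper": -0.8, "x": 0.0, "y": 0, "z": 0, "rx": 0, "ry": 0, "rz": 0}

```text
t: 26.18
tcp_pos: [518.9, 59.4, 46.7]
orientation: [-179.9, -0.1, -29.4]
force: [-0.5, -0.4, 5.4]
width: 13.3
grip_force: 24.8
```

```bash
python3 arc.py
```

```text
138.29654554222301 129.76146095755217 [-1.79925677e+02 -1.27755188e-01 -2.93924815e+01] [-0.50372723 -0.3738533   5.37104909] [-0.0497355   0.14931612 -0.16879544] 119.70147999126684
```

Request:
drive_tool:
  rows:
    - {"gripper": -0.8, "x": 0.036, "y": -0.095, "z": 0, "rx": 0, "ry": 0, "rz": 0.42}
    - {"gripper": -0.8, "x": 0, "y": 0, "z": 0, "rx": 0, "ry": 0, "rz": 0}
    - {"gripper": -0.8, "x": 0, "y": 0, "z": 0, "rx": 0, "ry": 0, "rz": 0}
    - {"gripper": 0.0, "x": 0, "y": 0, "z": 0, "rx": 0, "ry": 0, "rz": 0}
    - {"gripper": 0.0, "x": 0, "y": 0, "z": 0, "rx": 0, "ry": 0, "rz": 0}
    - {"gripper": 0.0, "x": 0, "y": 0, "z": 0, "rx": 0, "ry": 0, "rz": 0}
    - {"gripper": 0.0, "x": 0, "y": 0, "z": -0.4, "rx": 0, "ry": 0, "rz": 0}
    - {"gripper": 0.0, "x": 0, "y": 0, "z": -0.6, "rx": 0, "ry": 0, "rz": 0}
    - {"gripper": 0.0, "x": 0, "y": 0, "z": -0.6, "rx": 0, "ry": 0, "rz": 0}
    - {"gripper": 0.0, "x": 0, "y": 0, "z": -0.6, "rx": 0, "ry": 0, "rz": 0}
    - {"gripper": 0.0, "x": 0, "y": 0, "z": 0, "rx": 0, "ry": 0, "rz": 0}
    - {"gripper": 0.0, "x": 0, "y": 0, "z": 0, "rx": 0, "ry": 0, "rz": 0}

```text
t: 27.68
tcp_pos: [522.0, 63.1, 176.3]
orientation: [179.9, 0.1, -31.9]
force: [0.7, 0.5, -0.1]
width: 42.4
grip_force: 0.0
```

```bash
python3 arc.py;python3 -c "
from m import *
import pickle
S={n:snapshot(n) for n in('top','side')}; pickle.dump(S,open('s2.pkl','wb'))
a=np.vstack([cv2.resize(S['top']['color'][95:245,210:410],None,fx=3,fy=3,interpolation=2)[:300*2],cv2.resize(S['side']['color'][150:260,185:385],None,fx=3,fy=3,interpolation=2)])[:,:,::-1]
cv2.imwrite('pics/a4.png',cv2.resize(a,None,fx=.75,fy=.75,interpolation=3))
for n,s in S.items(): print(n,blobs(s,(15,110,70),(24,255,255),20,(180,100,390,300)))"
```

```text
139.228885827397 127.81652530013987 [ 1.79948999e+02  6.95715654e-02 -3.18623290e+01] [ 0.68839103  0.53439159 -0.10063945] [-0.00256046  0.00729073 -0.02183226] 122.5772634013441
top [([304.8, 191.8], [299, 185, 13, 14, 111]), ([319.5, 212.6], [314, 211, 11, 4, 30])]
side [([301.3, 210.2], [299, 200, 10, 19, 34]), ([278.0, 212.2], [272, 202, 13, 18, 130])]
```

View pics/a4.png

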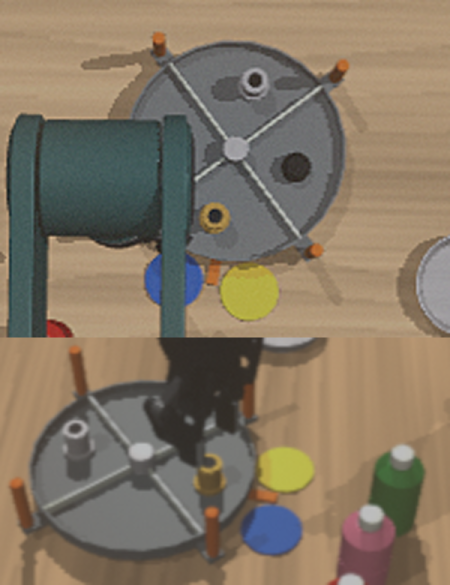

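The brass coupling is now at the front next to the pointer (top part 216,215), and the steel one is at the back.

```bash
python3 -c "
from m import *
import pickle
S=pickle.load(open('s2.pkl','rb'));T,D=S['top'],S['side']
a=(305.8,190.2);b=(278.2,204.5)
p,e=tri(T,a,D,b);print(p,e,onplane(T,[a],54),onplane(D,[b],54))
d=p[:2]-[607.4,-46.9];print(np.hypot(*d),np.degrees(np.arctan2(d[1],d[0]))%360)
q=lambda u:np.array(u)/2.25-.3+np.array([210,95]); P=onplane(T,[q((341,68)),q((159,40)),q((316,249))],82);d=P[:,:2]-[607.4,-46.9];print(P.round(1),np.degrees(np.arctan2(d[:,1],d[:,0]))%360)
"
```

```text
[532.89218755 -27.75687332  51.84044481] 3.2967313102122042 [[534.37858475 -27.66500261  54.        ]] [[531.03315833 -25.79801175  54.        ]]
76.92771552284601 165.59078631030192
[[ 689.2 -154.1   82. ]
 [ 714.4   36.8   82. ]
 [ 499.2 -130.8   82. ]] [307.33190631  38.02599988 217.79748244]
```

```bash
python3 p.py 522 63 176 -12 533.3 -27.3 140 -12 533.3 -27.3 28 -12; python3 -c "
from m import *
import pickle
S=pickle.load(open('s0.pkl','rb'));print(onplane(S['top'],[(417.7,221.0)],17),onplane(S['side'],[(309.5,141.1)],14))"
```

```text
t 27.8 pos [521.5  63.1 175.3] rpy [179.9   0.2 -31.9] w 42.7 q6 123.0
shift [ 0.01 -0.   -0.01] then turn [ 0.01  0.03 -3.31]
shift [0.5  1.43 0.6 ] then turn [0. 0. 0.]
shift [-0.   -0.    1.87] then turn [0. 0. 0.]
[[ 467.67817505 -305.89667642   17.        ]] [[ 466.39855472 -301.01810345   14.        ]]
```

Request:
drive_tool:
  rows:
    - {"gripper": 0.04, "x": 0, "y": 0, "z": 0, "rx": 0, "ry": 0, "rz": -0.83}
    - {"gripper": 0.04, "x": 0, "y": 0, "z": 0, "rx": 0, "ry": 0, "rz": -0.83}
    - {"gripper": 0.04, "x": 0, "y": 0, "z": 0, "rx": 0, "ry": 0, "rz": -0.83}
    - {"gripper": 0.04, "x": 0, "y": 0, "z": 0, "rx": 0, "ry": 0, "rz": -0.83}
    - {"gripper": 0.04, "x": 0, "y": 0, "z": 0, "rx": 0, "ry": 0, "rz": 0}

```text
t: 28.4
tcp_pos: [521.8, 63.1, 175.7]
orientation: [180.0, 0.2, -12.0]
force: [0.9, 1.0, -0.2]
width: 44.4
grip_force: 0.0
```

Request:
drive_tool:
  rows:
    - {"gripper": 0.04, "x": 0.17, "y": 0.48, "z": 0, "rx": 0, "ry": 0, "rz": 0}
    - {"gripper": 0.04, "x": 0.17, "y": 0.48, "z": 0, "rx": 0, "ry": 0, "rz": 0}
    - {"gripper": 0.04, "x": 0.16, "y": 0.47, "z": 0.1, "rx": 0, "ry": 0, "rz": 0}
    - {"gripper": 0.04, "x": 0, "y": 0, "z": 0.6, "rx": 0, "ry": 0, "rz": 0}
    - {"gripper": 0.04, "x": 0, "y": 0, "z": 0.6, "rx": 0, "ry": 0, "rz": 0}
    - {"gripper": 0.04, "x": 0, "y": 0, "z": 0.3, "rx": 0, "ry": 0, "rz": 0}
    - {"gripper": 0.04, "x": 0, "y": 0, "z": 0, "rx": 0, "ry": 0, "rz": 0}
    - {"gripper": 0.04, "x": 0, "y": 0, "z": 0, "rx": 0, "ry": 0, "rz": 0}
    - {"gripper": 0.04, "x": 0, "y": 0, "z": 0, "rx": 0, "ry": 0, "rz": 0}

```text
t: 29.52
tcp_pos: [535.4, -27.1, 83.2]
orientation: [-180.0, -0.2, -11.9]
force: [-0.2, 0.5, 1.0]
width: 44.6
grip_force: 0.0
```

```bash
python3 p.py 533.3 -27.3 28 -12; python3 -c "
from m import *
s=snapshot('side'); save(s,'a5.png',(240,140,340,240),5)
print(proj(s,[[533.3,-27.3,54],get_state()['tcp_pos']]))"
```

```text
t 29.5 pos [535.4 -27.1  83.2] rpy [-180.    -0.2  -11.9] w 44.6 q6 93.0
shift [-0.04  0.01  0.92] then turn [-0.   -0.03  0.01]
[[277.27969221 203.97046221]
 [276.1198905  195.56871879]]
```

View pics/a5.png

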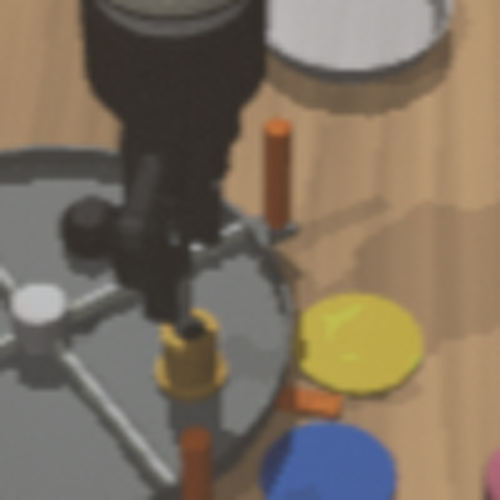

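The coupling's bore is at (190,327) in the crop, within 1–2 mm of my prediction. The fingers straddle it, so I descend.

Request:
drive_tool:
  rows:
    - {"gripper": 0.04, "x": -0.04, "y": 0, "z": 0.2, "rx": 0, "ry": 0, "rz": 0}
    - {"gripper": 0.04, "x": 0, "y": 0, "z": 0.2, "rx": 0, "ry": 0, "rz": 0}
    - {"gripper": 0.04, "x": 0, "y": 0, "z": 0.2, "rx": 0, "ry": 0, "rz": 0}
    - {"gripper": 0.04, "x": 0, "y": 0, "z": 0.2, "rx": 0, "ry": 0, "rz": 0}
    - {"gripper": 0.04, "x": 0, "y": 0, "z": 0.1, "rx": 0, "ry": 0, "rz": 0}
    - {"gripper": 0.04, "x": 0, "y": 0, "z": 0, "rx": 0, "ry": 0, "rz": 0}
    - {"gripper": 0.04, "x": 0, "y": 0, "z": 0, "rx": 0, "ry": 0, "rz": 0}

```text
t: 30.45
tcp_pos: [532.2, -26.6, 27.8]
orientation: [180.0, -0.1, -11.9]
force: [-0.0, 0.3, 0.6]
width: 44.2
grip_force: 0.0
```

Request:
drive_tool:
  rows:
    - {"gripper": -0.6, "x": 0, "y": 0, "z": 0, "rx": 0, "ry": 0, "rz": 0}
    - {"gripper": -0.6, "x": 0, "y": 0, "z": 0, "rx": 0, "ry": 0, "rz": 0}
    - {"gripper": -0.6, "x": 0, "y": 0, "z": 0, "rx": 0, "ry": 0, "rz": 0}
    - {"gripper": -0.6, "x": 0, "y": 0, "z": 0, "rx": 0, "ry": 0, "rz": 0}
    - {"gripper": -0.6, "x": 0, "y": 0, "z": 0, "rx": 0, "ry": 0, "rz": 0}
  squeeze: 25

```text
t: 31.08
tcp_pos: [532.4, -26.6, 28.1]
orientation: [-180.0, -0.1, -11.9]
force: [-0.1, 0.4, 4.9]
width: 25.1
grip_force: 24.9
```

Request:
drive_tool:
  rows:
    - {"gripper": -0.6, "x": 0, "y": 0, "z": -0.15, "rx": 0, "ry": 0, "rz": 0}
    - {"gripper": -0.6, "x": 0, "y": 0, "z": -0.35, "rx": 0, "ry": 0, "rz": 0}
    - {"gripper": -0.6, "x": 0, "y": 0, "z": -0.5, "rx": 0, "ry": 0, "rz": 0}
    - {"gripper": -0.6, "x": 0, "y": 0, "z": -0.5, "rx": 0, "ry": 0, "rz": 0}
    - {"gripper": -0.6, "x": 0, "y": 0, "z": -0.3, "rx": 0, "ry": 0, "rz": 0}
    - {"gripper": -0.6, "x": 0, "y": 0, "z": 0, "rx": 0, "ry": 0, "rz": 0}
    - {"gripper": -0.6, "x": 0, "y": 0, "z": 0, "rx": 0, "ry": 0, "rz": 0}

```text
t: 31.95
tcp_pos: [530.9, -26.4, 133.7]
orientation: [180.0, 0.2, -11.9]
force: [-0.4, 0.5, -1.1]
width: 25.3
grip_force: 24.6
```

```bash
python3 p.py 467.3 -305.5 130 -12 467.3 -305.5 13 -12
```

```text
t 31.9 pos [530.9 -26.4 133.7] rpy [180.    0.2 -11.9] w 25.3 q6 93.0
shift [-0.07  4.77  0.06] then turn [0.   0.03 0.01]
shift [-0.   -0.    1.95] then turn [0. 0. 0.]
```

Request:
drive_tool:
  rows:
    - {"gripper": -0.6, "x": -0.07, "y": 0.3, "z": 0, "rx": 0, "ry": 0, "rz": 0}
    - {"gripper": -0.6, "x": 0, "y": 0.6, "z": 0, "rx": 0, "ry": 0, "rz": 0}
    - {"gripper": -0.6, "x": 0, "y": 0.75, "z": 0, "rx": 0, "ry": 0, "rz": 0}
    - {"gripper": -0.6, "x": 0, "y": 0.75, "z": 0, "rx": 0, "ry": 0, "rz": 0}
    - {"gripper": -0.6, "x": 0, "y": 0.75, "z": 0, "rx": 0, "ry": 0, "rz": 0}
    - {"gripper": -0.6, "x": 0, "y": 0.75, "z": 0, "rx": 0, "ry": 0, "rz": 0}
    - {"gripper": -0.6, "x": 0, "y": 0.6, "z": 0, "rx": 0, "ry": 0, "rz": 0}
    - {"gripper": -0.6, "x": 0, "y": 0.27, "z": 0, "rx": 0, "ry": 0, "rz": 0}
    - {"gripper": -0.6, "x": 0, "y": 0, "z": 0, "rx": 0, "ry": 0, "rz": 0}
    - {"gripper": -0.6, "x": 0, "y": 0, "z": 0, "rx": 0, "ry": 0, "rz": 0}

```text
t: 33.2
tcp_pos: [468.5, -304.6, 135.0]
orientation: [-179.9, 0.0, -11.9]
force: [-0.8, 0.0, -0.9]
width: 25.3
grip_force: 24.8
```

Request:
drive_tool:
  rows:
    - {"gripper": -0.6, "x": 0, "y": 0, "z": 0.4, "rx": 0, "ry": 0, "rz": 0}
    - {"gripper": -0.6, "x": 0, "y": 0, "z": 0.4, "rx": 0, "ry": 0, "rz": 0}
    - {"gripper": -0.6, "x": 0, "y": 0, "z": 0.4, "rx": 0, "ry": 0, "rz": 0}
    - {"gripper": -0.6, "x": 0, "y": 0, "z": 0.3, "rx": 0, "ry": 0, "rz": 0}
    - {"gripper": -0.6, "x": 0, "y": 0, "z": 0.2, "rx": 0, "ry": 0, "rz": 0}
    - {"gripper": -0.6, "x": 0, "y": 0, "z": 0, "rx": 0, "ry": 0, "rz": 0}
    - {"gripper": -0.6, "x": 0, "y": 0, "z": 0, "rx": 0, "ry": 0, "rz": 0}

```text
t: 34.08
tcp_pos: [469.1, -306.1, 34.3]
orientation: [180.0, -0.1, -11.9]
force: [-0.5, 0.1, -0.4]
width: 25.0
grip_force: 24.7
```

Request:
drive_tool:
  rows:
    - {"gripper": -0.6, "x": -0.02, "y": 0, "z": 0.15, "rx": 0, "ry": 0, "rz": 0}
    - {"gripper": -0.6, "x": 0, "y": 0, "z": 0.12, "rx": 0, "ry": 0, "rz": 0}
    - {"gripper": -0.6, "x": 0, "y": 0, "z": 0.06, "rx": 0, "ry": 0, "rz": 0}
    - {"gripper": -0.6, "x": 0, "y": 0, "z": 0.03, "rx": 0, "ry": 0, "rz": 0}
    - {"gripper": -0.6, "x": 0, "y": 0, "z": 0, "rx": 0, "ry": 0, "rz": 0}
    - {"gripper": -0.6, "x": 0, "y": 0, "z": 0, "rx": 0, "ry": 0, "rz": 0}

```text
t: 34.83
tcp_pos: [467.3, -305.5, 12.1]
orientation: [180.0, -0.0, -11.9]
force: [-1.7, 0.9, 2.6]
width: 25.2
grip_force: 24.9
```

Contact. Release to about 44 mm and rise.

Request:
drive_tool:
  rows:
    - {"gripper": 0.0, "x": 0, "y": 0, "z": 0, "rx": 0, "ry": 0, "rz": 0}
    - {"gripper": 0.0, "x": 0, "y": 0, "z": 0, "rx": 0, "ry": 0, "rz": 0}
    - {"gripper": 0.0, "x": 0, "y": 0, "z": 0, "rx": 0, "ry": 0, "rz": 0}
    - {"gripper": 0.0, "x": 0, "y": 0, "z": -0.2, "rx": 0, "ry": 0, "rz": 0}
    - {"gripper": 0.0, "x": 0, "y": 0, "z": -0.5, "rx": 0, "ry": 0, "rz": 0}
    - {"gripper": 0.0, "x": 0, "y": 0, "z": -0.6, "rx": 0, "ry": 0, "rz": 0}
    - {"gripper": 0.0, "x": 0, "y": 0, "z": -0.6, "rx": 0, "ry": 0, "rz": 0}
    - {"gripper": 0.0, "x": 0, "y": 0, "z": -0.6, "rx": 0, "ry": 0, "rz": 0}
    - {"gripper": 0.0, "x": 0, "y": 0, "z": 0, "rx": 0, "ry": 0, "rz": 0}
    - {"gripper": 0.0, "x": 0, "y": 0, "z": 0, "rx": 0, "ry": 0, "rz": 0}

```text
t: 36.08
tcp_pos: [467.1, -305.3, 161.6]
orientation: [-180.0, 0.0, -11.9]
force: [0.3, -0.4, -1.0]
width: 42.5
grip_force: 0.0
```

```bash
python3 p.py 467.3 -305.5 165 82 463.5 292.5 165 82; python3 -c "
from m import *
import pickle
S={n:snapshot(n) for n in('top','side')}; pickle.dump(S,open('s3.pkl','wb'))
a=np.vstack([cv2.resize(S['top']['color'][155:265,120:220],None,fx=4,fy=4,interpolation=2)[:440], cv2.resize(S['side']['color'][110:180,260:360],None,fx=4,fy=4,interpolation=2)])[:590]
b=cv2.resize(S['side']['color'][310:400,210:320],None,fx=4,fy=4,interpolation=2); b=np.vstack([b,np.zeros((len(a)-len(b),440,3),np.uint8)])
cv2.imwrite('pics/a6.png',cv2.resize(np.hstack([a,b])[:,:800,::-1],None,fx=.95,fy=.95))"
```

```text
t 36.1 pos [ 467.1 -305.3  161.6] rpy [-180.     0.   -11.9] w 42.5 q6 63.0
shift [ 0.    0.   -0.06] then turn [ -0.     0.   -15.66]
shift [ 9.86 -1.45 -0.  ] then turn [0. 0. 0.]
```

View pics/a6.png

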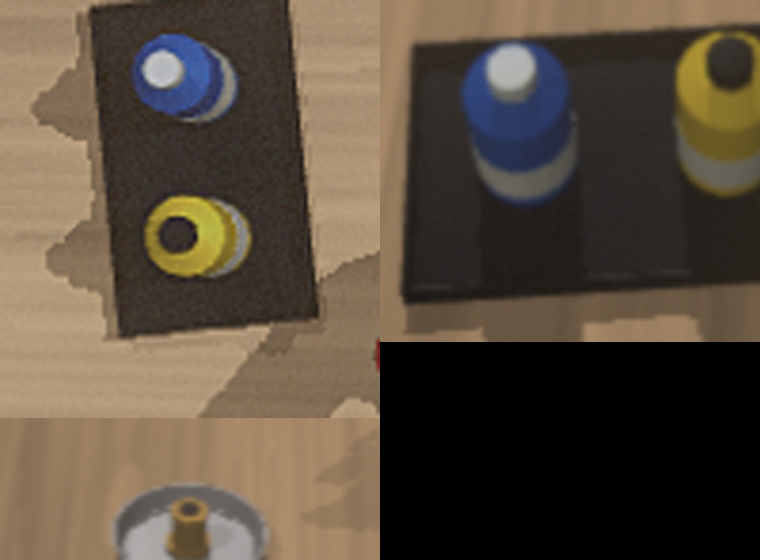

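Brass stands upright in the dish (190,525), and both bottles are upright in the tray. Now I turn back to yaw 82 and fetch yellow.

Request:
drive_tool:
  rows:
    - {"gripper": 1, "x": 0, "y": 0, "z": -0.05, "rx": 0, "ry": 0, "rz": -0.98}
    - {"gripper": 1, "x": 0, "y": 0, "z": 0, "rx": 0, "ry": 0, "rz": -0.98}
    - {"gripper": 1, "x": 0, "y": 0, "z": 0, "rx": 0, "ry": 0, "rz": -0.98}
    - {"gripper": 1, "x": 0, "y": 0, "z": 0, "rx": 0, "ry": 0, "rz": -0.98}
    - {"gripper": 1, "x": 0, "y": 0, "z": 0, "rx": 0, "ry": 0, "rz": -0.98}
    - {"gripper": 1, "x": 0, "y": 0, "z": 0, "rx": 0, "ry": 0, "rz": -0.98}
    - {"gripper": 1, "x": 0, "y": 0, "z": 0, "rx": 0, "ry": 0, "rz": -0.98}
    - {"gripper": 1, "x": 0, "y": 0, "z": 0, "rx": 0, "ry": 0, "rz": -0.98}

```text
t: 37.17
tcp_pos: [466.6, -304.9, 162.9]
orientation: [-179.8, 0.1, 35.3]
force: [0.1, -0.4, -0.4]
width: 85.1
grip_force: 0.0
```

Request:
drive_tool:
  rows:
    - {"gripper": 1, "x": 0, "y": 0, "z": 0, "rx": 0, "ry": 0, "rz": -0.98}
    - {"gripper": 1, "x": 0, "y": 0, "z": 0, "rx": 0, "ry": 0, "rz": -0.98}
    - {"gripper": 1, "x": 0, "y": 0, "z": 0, "rx": 0, "ry": 0, "rz": -0.98}
    - {"gripper": 1, "x": 0, "y": 0, "z": 0, "rx": 0, "ry": 0, "rz": -0.98}
    - {"gripper": 1, "x": 0, "y": 0, "z": 0, "rx": 0, "ry": 0, "rz": -0.98}
    - {"gripper": 1, "x": 0, "y": 0, "z": 0, "rx": 0, "ry": 0, "rz": -0.98}
    - {"gripper": 1, "x": 0, "y": 0, "z": 0, "rx": 0, "ry": 0, "rz": -0.98}
    - {"gripper": 1, "x": 0, "y": 0, "z": 0, "rx": 0, "ry": 0, "rz": -0.98}

```text
t: 38.17
tcp_pos: [466.6, -304.9, 162.9]
orientation: [-179.8, -0.1, 82.3]
force: [-0.4, 0.4, -1.5]
width: 86.0
grip_force: 0.0
```

```bash
python3 p.py 463.5 292.5 165 82 463.5 292.5 49 82; python3 -c "
from m import *
import pickle
S=pickle.load(open('s3.pkl','rb'));T,D=S['top'],S['side']
q=lambda u:(np.array(u)+.5)/3.8-.5+np.array([120,155]); r=lambda u:(np.array(u)-[380,0]+.5)/3.8-.5+np.array([210,310])
for a,b in (((178,235),(731,55)),((161,68),(512,62))):
  print(tri(T,q(a),D,r(b)),onplane(T,[q(a)],109))"
```

```text
t 38.2 pos [ 466.6 -304.9  162.9] rpy [-1.798e+02 -1.000e-01  8.230e+01] w 86.0 q6 -31.0
shift [ 9.86 -1.38 -0.01] then turn [-0.03 -0.02  0.06]
shift [ 0.   -0.    1.93] then turn [0. 0. 0.]
(array([462.68391323, 292.13722923, 103.19097412]), np.float64(0.6885642155737176)) [[462.91807025 290.70500149 109.        ]]
(array([562.76368064, 304.7406955 , 108.69435587]), np.float64(1.6577728279483601)) [[563.56347648 304.73276927 109.        ]]
```

Request:
drive_tool:
  rows:
    - {"gripper": 1, "x": 0.5, "y": -0.07, "z": 0, "rx": 0, "ry": 0, "rz": 0.06}
    - {"gripper": 1, "x": 0.9, "y": -0.13, "z": 0, "rx": 0, "ry": 0, "rz": 0}
    - {"gripper": 1, "x": 0.9, "y": -0.12, "z": 0, "rx": 0, "ry": 0, "rz": 0}
    - {"gripper": 1, "x": 0.9, "y": -0.13, "z": 0, "rx": 0, "ry": 0, "rz": 0}
    - {"gripper": 1, "x": 0.9, "y": -0.12, "z": 0, "rx": 0, "ry": 0, "rz": 0}
    - {"gripper": 1, "x": 0.9, "y": -0.13, "z": 0, "rx": 0, "ry": 0, "rz": 0}
    - {"gripper": 1, "x": 0.9, "y": -0.13, "z": 0, "rx": 0, "ry": 0, "rz": 0}
    - {"gripper": 1, "x": 0.9, "y": -0.13, "z": 0, "rx": 0, "ry": 0, "rz": 0}
    - {"gripper": 1, "x": 0.9, "y": -0.13, "z": 0, "rx": 0, "ry": 0, "rz": 0}
    - {"gripper": 1, "x": 0.9, "y": -0.13, "z": 0, "rx": 0, "ry": 0, "rz": 0}
    - {"gripper": 1, "x": 0.8, "y": -0.11, "z": 0, "rx": 0, "ry": 0, "rz": 0}
    - {"gripper": 1, "x": 0.46, "y": -0.05, "z": 0, "rx": 0, "ry": 0, "rz": 0}

```text
t: 39.67
tcp_pos: [468.5, 294.0, 162.7]
orientation: [-179.8, 0.1, 81.9]
force: [-0.3, -0.3, 0.6]
width: 85.3
grip_force: 0.0
```

Request:
drive_tool:
  rows:
    - {"gripper": 1, "x": 0, "y": 0, "z": 0.2, "rx": 0, "ry": 0, "rz": 0}
    - {"gripper": 1, "x": 0, "y": 0, "z": 0, "rx": 0, "ry": 0, "rz": 0}
    - {"gripper": 1, "x": 0, "y": 0, "z": 0, "rx": 0, "ry": 0, "rz": 0}

```text
t: 40.05
tcp_pos: [469.6, 290.7, 152.0]
orientation: [-179.9, 0.1, 81.7]
force: [-0.4, 0.0, 0.4]
width: 85.5
grip_force: 0.0
```

```bash
python3 p.py 463.5 292.5 49 82
```

```text
t 40.0 pos [469.6 290.7 152. ] rpy [-1.799e+02  1.000e-01  8.170e+01] w 85.5 q6 34.0
shift [ 0.02 -0.1   1.72] then turn [-0.01  0.01 -0.05]
```

Request:
drive_tool:
  rows:
    - {"gripper": 1, "x": 0.02, "y": -0.1, "z": 0, "rx": 0, "ry": 0, "rz": -0.05}
    - {"gripper": 1, "x": 0, "y": 0, "z": 0.35, "rx": 0, "ry": 0, "rz": 0}
    - {"gripper": 1, "x": 0, "y": 0, "z": 0.35, "rx": 0, "ry": 0, "rz": 0}
    - {"gripper": 1, "x": 0, "y": 0, "z": 0.35, "rx": 0, "ry": 0, "rz": 0}
    - {"gripper": 1, "x": 0, "y": 0, "z": 0.35, "rx": 0, "ry": 0, "rz": 0}
    - {"gripper": 1, "x": 0, "y": 0, "z": 0.3, "rx": 0, "ry": 0, "rz": 0}
    - {"gripper": 1, "x": 0, "y": 0, "z": 0, "rx": 0, "ry": 0, "rz": 0}
    - {"gripper": 0, "x": 0, "y": 0, "z": 0, "rx": 0, "ry": 0, "rz": 0}
    - {"gripper": 0, "x": 0, "y": 0, "z": 0, "rx": 0, "ry": 0, "rz": 0}
    - {"gripper": 0, "x": 0, "y": 0, "z": 0, "rx": 0, "ry": 0, "rz": 0}
    - {"gripper": 0, "x": 0, "y": 0, "z": 0, "rx": 0, "ry": 0, "rz": 0}
    - {"gripper": 0, "x": 0, "y": 0, "z": 0, "rx": 0, "ry": 0, "rz": 0}
  squeeze: 30

```text
t: 41.55
tcp_pos: [464.5, 294.4, 52.1]
orientation: [179.9, -0.1, 82.1]
force: [-2.0, -0.3, 5.2]
width: 49.3
grip_force: 31.2
```

Request:
drive_tool:
  rows:
    - {"gripper": -0.2, "x": 0, "y": 0, "z": 0, "rx": 0, "ry": 0, "rz": 0}
    - {"gripper": -0.2, "x": 0, "y": 0, "z": -0.15, "rx": 0, "ry": 0, "rz": 0}
    - {"gripper": -0.2, "x": 0, "y": 0, "z": -0.35, "rx": 0, "ry": 0, "rz": 0}
    - {"gripper": -0.2, "x": 0, "y": 0, "z": -0.5, "rx": 0, "ry": 0, "rz": 0}
    - {"gripper": -0.2, "x": 0, "y": 0, "z": -0.5, "rx": 0, "ry": 0, "rz": 0}
    - {"gripper": -0.2, "x": 0, "y": 0, "z": -0.35, "rx": 0, "ry": 0, "rz": 0}
    - {"gripper": -0.2, "x": 0, "y": 0, "z": 0, "rx": 0, "ry": 0, "rz": 0}
    - {"gripper": -0.2, "x": 0, "y": 0, "z": 0, "rx": 0, "ry": 0, "rz": 0}

```text
t: 42.55
tcp_pos: [463.3, 293.5, 160.1]
orientation: [-179.9, 0.1, 82.1]
force: [-0.4, 0.7, -3.9]
width: 49.0
grip_force: 31.7
```

```bash
python3 p.py 455.3 -67 155 82
```

```text
t 42.5 pos [463.3 293.5 160.1] rpy [-1.799e+02  1.000e-01  8.210e+01] w 49.0 q6 34.0
shift [-5.97  0.7   0.09] then turn [-0.02  0.02  0.01]
```

Request:
drive_tool:
  rows:
    - {"gripper": -0.2, "x": -0.3, "y": 0.035, "z": 0, "rx": 0, "ry": 0, "rz": 0}
    - {"gripper": -0.2, "x": -0.6, "y": 0.07, "z": 0, "rx": 0, "ry": 0, "rz": 0}
    - {"gripper": -0.2, "x": -0.75, "y": 0.09, "z": 0, "rx": 0, "ry": 0, "rz": 0}
    - {"gripper": -0.2, "x": -0.75, "y": 0.09, "z": 0, "rx": 0, "ry": 0, "rz": 0}
    - {"gripper": -0.2, "x": -0.75, "y": 0.09, "z": 0, "rx": 0, "ry": 0, "rz": 0}
    - {"gripper": -0.2, "x": -0.75, "y": 0.09, "z": 0, "rx": 0, "ry": 0, "rz": 0}
    - {"gripper": -0.2, "x": -0.75, "y": 0.09, "z": 0, "rx": 0, "ry": 0, "rz": 0}
    - {"gripper": -0.2, "x": -0.7, "y": 0.08, "z": 0, "rx": 0, "ry": 0, "rz": 0}
    - {"gripper": -0.2, "x": -0.4, "y": 0.05, "z": 0, "rx": 0, "ry": 0, "rz": 0}
    - {"gripper": -0.2, "x": -0.2, "y": 0.015, "z": 0, "rx": 0, "ry": 0, "rz": 0}
    - {"gripper": -0.2, "x": 0, "y": 0, "z": 0, "rx": 0, "ry": 0, "rz": 0}
    - {"gripper": -0.2, "x": 0, "y": 0, "z": 0, "rx": 0, "ry": 0, "rz": 0}

```text
t: 44.05
tcp_pos: [456.2, -64.7, 161.5]
orientation: [-180.0, -0.0, 82.1]
force: [-0.8, 0.3, -2.7]
width: 49.4
grip_force: 31.7
```

Request:
drive_tool:
  rows:
    - {"gripper": -0.2, "x": 0, "y": 0, "z": 0.4, "rx": 0, "ry": 0, "rz": 0}
    - {"gripper": -0.2, "x": 0, "y": 0, "z": 0.4, "rx": 0, "ry": 0, "rz": 0}
    - {"gripper": -0.2, "x": 0, "y": 0, "z": 0.4, "rx": 0, "ry": 0, "rz": 0}
    - {"gripper": -0.2, "x": 0, "y": 0, "z": 0.3, "rx": 0, "ry": 0, "rz": 0}
    - {"gripper": -0.2, "x": 0, "y": 0, "z": 0.15, "rx": 0, "ry": 0, "rz": 0}
    - {"gripper": -0.2, "x": 0, "y": 0, "z": 0, "rx": 0, "ry": 0, "rz": 0}
    - {"gripper": -0.2, "x": 0, "y": 0, "z": 0, "rx": 0, "ry": 0, "rz": 0}

```text
t: 44.92
tcp_pos: [457.1, -65.4, 63.7]
orientation: [179.9, 0.0, 82.1]
force: [-0.2, 0.0, -2.1]
width: 49.4
grip_force: 31.7
```

```bash
python3 p.py 455 -66 50.8 82
```

```text
t 44.9 pos [457.1 -65.4  63.7] rpy [179.9   0.   82.1] w 49.4 q6 -7.0
shift [-0.02 -0.03  0.21] then turn [0.02 0.   0.02]
```

Request:
drive_tool:
  rows:
    - {"gripper": -0.2, "x": -0.01, "y": -0.03, "z": 0, "rx": 0, "ry": 0, "rz": 0}
    - {"gripper": -0.2, "x": 0, "y": 0, "z": 0.1, "rx": 0, "ry": 0, "rz": 0}
    - {"gripper": -0.2, "x": 0, "y": 0, "z": 0.06, "rx": 0, "ry": 0, "rz": 0}
    - {"gripper": -0.2, "x": 0, "y": 0, "z": 0.05, "rx": 0, "ry": 0, "rz": 0}
    - {"gripper": -0.2, "x": 0, "y": 0, "z": 0, "rx": 0, "ry": 0, "rz": 0}
    - {"gripper": -0.2, "x": 0, "y": 0, "z": 0, "rx": 0, "ry": 0, "rz": 0}

```text
t: 45.68
tcp_pos: [454.3, -65.8, 51.1]
orientation: [-180.0, 0.0, 82.1]
force: [-4.2, 1.7, 4.3]
width: 49.0
grip_force: 32.4
```

Request:
drive_tool:
  rows:
    - {"gripper": 0.6, "x": 0, "y": 0, "z": 0, "rx": 0, "ry": 0, "rz": 0}
    - {"gripper": 0.6, "x": 0, "y": 0, "z": 0, "rx": 0, "ry": 0, "rz": 0}
    - {"gripper": 0.6, "x": 0, "y": 0, "z": 0, "rx": 0, "ry": 0, "rz": 0}
    - {"gripper": 0.6, "x": 0, "y": 0, "z": -0.2, "rx": 0, "ry": 0, "rz": 0}
    - {"gripper": 0.6, "x": 0, "y": 0, "z": -0.5, "rx": 0, "ry": 0, "rz": 0}
    - {"gripper": 0.6, "x": 0, "y": 0, "z": -0.5, "rx": 0, "ry": 0, "rz": 0}
    - {"gripper": 0.6, "x": 0, "y": 0, "z": -0.5, "rx": 0, "ry": 0, "rz": 0}
    - {"gripper": 0.6, "x": 0, "y": 0, "z": -0.2, "rx": 0, "ry": 0, "rz": 0}
    - {"gripper": 0.6, "x": 0, "y": 0, "z": 0, "rx": 0, "ry": 0, "rz": 0}
    - {"gripper": 0.6, "x": 0, "y": 0, "z": 0, "rx": 0, "ry": 0, "rz": 0}

```text
t: 46.92
tcp_pos: [453.8, -65.6, 162.7]
orientation: [-179.9, -0.0, 82.1]
force: [-0.3, 0.6, -0.6]
width: 68.5
grip_force: 0.0
```

```bash
python3 p.py 564 305.3 165 82
```

```text
t 46.9 pos [453.8 -65.6 162.7] rpy [-179.9   -0.    82.1] w 68.5 q6 -7.0
shift [ 6.38  0.97 -0.04] then turn [-0.02 -0.    0.01]
```

Request:
drive_tool:
  rows:
    - {"gripper": 1, "x": 0.4, "y": 0.06, "z": 0, "rx": 0, "ry": 0, "rz": 0}
    - {"gripper": 1, "x": 0.7, "y": 0.11, "z": 0, "rx": 0, "ry": 0, "rz": 0}
    - {"gripper": 1, "x": 0.8, "y": 0.12, "z": 0, "rx": 0, "ry": 0, "rz": 0}
    - {"gripper": 1, "x": 0.8, "y": 0.12, "z": 0, "rx": 0, "ry": 0, "rz": 0}
    - {"gripper": 1, "x": 0.8, "y": 0.12, "z": 0, "rx": 0, "ry": 0, "rz": 0}
    - {"gripper": 1, "x": 0.8, "y": 0.12, "z": 0, "rx": 0, "ry": 0, "rz": 0}
    - {"gripper": 1, "x": 0.8, "y": 0.12, "z": 0, "rx": 0, "ry": 0, "rz": 0}
    - {"gripper": 1, "x": 0.7, "y": 0.11, "z": 0, "rx": 0, "ry": 0, "rz": 0}
    - {"gripper": 1, "x": 0.58, "y": 0.09, "z": 0, "rx": 0, "ry": 0, "rz": 0}
    - {"gripper": 1, "x": 0, "y": 0, "z": 0.2, "rx": 0, "ry": 0, "rz": 0}
    - {"gripper": 1, "x": 0, "y": 0, "z": 0, "rx": 0, "ry": 0, "rz": 0}
    - {"gripper": 1, "x": 0, "y": 0, "z": 0, "rx": 0, "ry": 0, "rz": 0}

```text
t: 48.42
tcp_pos: [564.5, 304.1, 151.4]
orientation: [-179.9, 0.1, 82.0]
force: [0.1, 1.1, -0.1]
width: 85.4
grip_force: 0.0
```

```bash
python3 p.py 564 305.3 49 82
```

```text
t 48.4 pos [564.5 304.1 151.4] rpy [-1.799e+02  1.000e-01  8.200e+01] w 85.4 q6 31.0
shift [ 0.02 -0.01  1.71] then turn [-0.01  0.01  0.  ]
```

Request:
drive_tool:
  rows:
    - {"gripper": 1, "x": 0, "y": 0, "z": 0.35, "rx": 0, "ry": 0, "rz": 0}
    - {"gripper": 1, "x": 0, "y": 0, "z": 0.35, "rx": 0, "ry": 0, "rz": 0}
    - {"gripper": 1, "x": 0, "y": 0, "z": 0.35, "rx": 0, "ry": 0, "rz": 0}
    - {"gripper": 1, "x": 0, "y": 0, "z": 0.35, "rx": 0, "ry": 0, "rz": 0}
    - {"gripper": 1, "x": 0, "y": 0, "z": 0.3, "rx": 0, "ry": 0, "rz": 0}
    - {"gripper": 1, "x": 0, "y": 0, "z": 0, "rx": 0, "ry": 0, "rz": 0}
    - {"gripper": 0, "x": 0, "y": 0, "z": 0, "rx": 0, "ry": 0, "rz": 0}
    - {"gripper": 0, "x": 0, "y": 0, "z": 0, "rx": 0, "ry": 0, "rz": 0}
    - {"gripper": 0, "x": 0, "y": 0, "z": 0, "rx": 0, "ry": 0, "rz": 0}
    - {"gripper": 0, "x": 0, "y": 0, "z": 0, "rx": 0, "ry": 0, "rz": 0}
    - {"gripper": 0, "x": 0, "y": 0, "z": 0, "rx": 0, "ry": 0, "rz": 0}
    - {"gripper": 0, "x": 0, "y": 0, "z": 0, "rx": 0, "ry": 0, "rz": 0}
  squeeze: 30

```text
t: 49.92
tcp_pos: [565.3, 305.9, 51.8]
orientation: [179.9, -0.1, 82.1]
force: [-1.8, -0.6, 5.4]
width: 49.0
grip_force: 31.0
```

Request:
drive_tool:
  rows:
    - {"gripper": -0.2, "x": 0, "y": 0, "z": 0, "rx": 0, "ry": 0, "rz": 0}
    - {"gripper": -0.2, "x": 0, "y": 0, "z": -0.15, "rx": 0, "ry": 0, "rz": 0}
    - {"gripper": -0.2, "x": 0, "y": 0, "z": -0.35, "rx": 0, "ry": 0, "rz": 0}
    - {"gripper": -0.2, "x": 0, "y": 0, "z": -0.5, "rx": 0, "ry": 0, "rz": 0}
    - {"gripper": -0.2, "x": 0, "y": 0, "z": -0.5, "rx": 0, "ry": 0, "rz": 0}
    - {"gripper": -0.2, "x": 0, "y": 0, "z": -0.4, "rx": 0, "ry": 0, "rz": 0}
    - {"gripper": -0.2, "x": 0, "y": 0, "z": 0, "rx": 0, "ry": 0, "rz": 0}
    - {"gripper": -0.2, "x": 0, "y": 0, "z": 0, "rx": 0, "ry": 0, "rz": 0}

```text
t: 50.92
tcp_pos: [564.3, 305.0, 162.2]
orientation: [-179.9, 0.1, 82.1]
force: [-0.3, -0.1, -3.2]
width: 49.3
grip_force: 31.6
```

```bash
python3 p.py 466.5 17 160 82; python3 -c "
from m import *
import pickle
S={n:snapshot(n) for n in('top','side')}; pickle.dump(S,open('s4.pkl','wb'))
save(S['top'],'a7.png',(250,190,360,260),7)"
```

```text
t 50.9 pos [564.3 305.  162.2] rpy [-1.799e+02  1.000e-01  8.210e+01] w 49.3 q6 31.0
shift [-4.98 -0.95  0.05] then turn [-0.02  0.02  0.01]
```

View pics/a7.png

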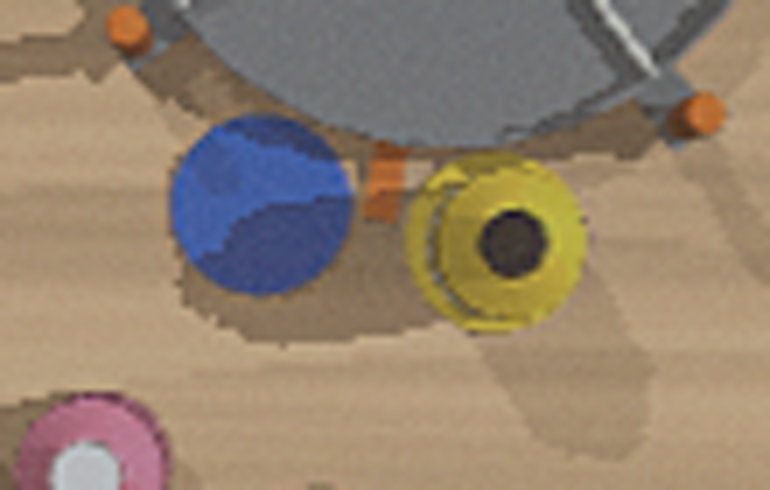

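```bash
python3 -c "
from m import *
import pickle
T=pickle.load(open('s4.pkl','rb'))['top']
q=lambda u:(np.array(u)+.5)/7-.5+np.array([250,190])
print('cap',onplane(T,[q((513,242.5))],108),'coasters b,y',onplane(T,[q((261,205)),q((497,242))],3))"
```

```text
cap [[453.6941554  -66.49319096 108.        ]] coasters b,y [[466.08067768  16.28164357   3.        ]
 [454.89493791 -67.49164897   3.        ]]
```

Yellow is centred to within about 1.5 mm (cap at (513,243) over the coaster's centre at (497,242), allowing for parallax). The blue coaster is bare at (261,205).

Request:
drive_tool:
  rows:
    - {"gripper": -0.2, "x": -0.25, "y": -0.05, "z": 0, "rx": 0, "ry": 0, "rz": 0}
    - {"gripper": -0.2, "x": -0.5, "y": -0.1, "z": 0, "rx": 0, "ry": 0, "rz": 0}
    - {"gripper": -0.2, "x": -0.7, "y": -0.13, "z": 0, "rx": 0, "ry": 0, "rz": 0}
    - {"gripper": -0.2, "x": -0.7, "y": -0.13, "z": 0, "rx": 0, "ry": 0, "rz": 0}
    - {"gripper": -0.2, "x": -0.7, "y": -0.13, "z": 0, "rx": 0, "ry": 0, "rz": 0}
    - {"gripper": -0.2, "x": -0.7, "y": -0.13, "z": 0, "rx": 0, "ry": 0, "rz": 0}
    - {"gripper": -0.2, "x": -0.7, "y": -0.13, "z": 0, "rx": 0, "ry": 0, "rz": 0}
    - {"gripper": -0.2, "x": -0.5, "y": -0.1, "z": 0, "rx": 0, "ry": 0, "rz": 0}
    - {"gripper": -0.2, "x": -0.22, "y": -0.05, "z": 0, "rx": 0, "ry": 0, "rz": 0}
    - {"gripper": -0.2, "x": 0, "y": 0, "z": 0, "rx": 0, "ry": 0, "rz": 0}
    - {"gripper": -0.2, "x": 0, "y": 0, "z": 0, "rx": 0, "ry": 0, "rz": 0}

```text
t: 52.4
tcp_pos: [467.5, 18.6, 164.0]
orientation: [180.0, -0.0, 82.1]
force: [0.1, -0.3, -2.0]
width: 49.5
grip_force: 31.6
```

Request:
drive_tool:
  rows:
    - {"gripper": -0.2, "x": 0, "y": 0, "z": 0.4, "rx": 0, "ry": 0, "rz": 0}
    - {"gripper": -0.2, "x": 0, "y": 0, "z": 0.4, "rx": 0, "ry": 0, "rz": 0}
    - {"gripper": -0.2, "x": 0, "y": 0, "z": 0.4, "rx": 0, "ry": 0, "rz": 0}
    - {"gripper": -0.2, "x": 0, "y": 0, "z": 0.3, "rx": 0, "ry": 0, "rz": 0}
    - {"gripper": -0.2, "x": 0, "y": 0, "z": 0.15, "rx": 0, "ry": 0, "rz": 0}
    - {"gripper": -0.2, "x": 0, "y": 0, "z": 0, "rx": 0, "ry": 0, "rz": 0}
    - {"gripper": -0.2, "x": 0, "y": 0, "z": 0, "rx": 0, "ry": 0, "rz": 0}

```text
t: 53.28
tcp_pos: [468.2, 18.1, 66.0]
orientation: [179.9, -0.0, 82.1]
force: [0.8, -0.7, -2.2]
width: 49.5
grip_force: 31.6
```

```bash
python3 p.py 466.6 17.5 50.6 82
```

```text
t 53.3 pos [468.2  18.1  66. ] rpy [179.9  -0.   82.1] w 49.5 q6 3.0
shift [-0.01 -0.03  0.26] then turn [ 0.02 -0.    0.02]
```

Request:
drive_tool:
  rows:
    - {"gripper": -0.2, "x": -0.01, "y": -0.015, "z": 0.06, "rx": 0, "ry": 0, "rz": 0}
    - {"gripper": -0.2, "x": 0, "y": 0, "z": 0.1, "rx": 0, "ry": 0, "rz": 0}
    - {"gripper": -0.2, "x": 0, "y": 0, "z": 0.06, "rx": 0, "ry": 0, "rz": 0}
    - {"gripper": -0.2, "x": 0, "y": 0, "z": 0.035, "rx": 0, "ry": 0, "rz": 0}
    - {"gripper": -0.2, "x": 0, "y": 0, "z": 0, "rx": 0, "ry": 0, "rz": 0}
    - {"gripper": -0.2, "x": 0, "y": 0, "z": 0, "rx": 0, "ry": 0, "rz": 0}

```text
t: 54.02
tcp_pos: [466.2, 17.4, 50.8]
orientation: [-180.0, 0.0, 82.1]
force: [-3.8, 0.5, 5.9]
width: 49.1
grip_force: 32.4
```

Contact. Release, rise and draw clear to the right.

Request:
drive_tool:
  rows:
    - {"gripper": 0.6, "x": 0, "y": 0, "z": 0, "rx": 0, "ry": 0, "rz": 0}
    - {"gripper": 0.6, "x": 0, "y": 0, "z": 0, "rx": 0, "ry": 0, "rz": 0}
    - {"gripper": 0.6, "x": 0, "y": 0, "z": 0, "rx": 0, "ry": 0, "rz": 0}
    - {"gripper": 0.6, "x": 0, "y": 0, "z": -0.2, "rx": 0, "ry": 0, "rz": 0}
    - {"gripper": 0.6, "x": 0, "y": 0, "z": -0.5, "rx": 0, "ry": 0, "rz": 0}
    - {"gripper": 0.6, "x": 0, "y": 0, "z": -0.5, "rx": 0, "ry": 0, "rz": 0}
    - {"gripper": 0.6, "x": 0, "y": 0, "z": -0.5, "rx": 0, "ry": 0, "rz": 0}
    - {"gripper": 0.6, "x": 0, "y": 0, "z": -0.5, "rx": 0, "ry": 0, "rz": 0}
    - {"gripper": 0.6, "x": 0, "y": 0, "z": 0, "rx": 0, "ry": 0, "rz": 0}

```text
t: 55.15
tcp_pos: [468.4, 17.2, 185.7]
orientation: [179.6, -0.0, 82.1]
force: [-0.7, -0.5, -0.5]
width: 68.3
grip_force: 0.0
```

Request:
drive_tool:
  rows:
    - {"gripper": 0.6, "x": 0.4, "y": 0, "z": 0, "rx": 0, "ry": 0, "rz": 0}
    - {"gripper": 0.6, "x": 0.7, "y": 0, "z": 0, "rx": 0, "ry": 0, "rz": 0}
    - {"gripper": 0.6, "x": 0.7, "y": 0, "z": 0, "rx": 0, "ry": 0, "rz": 0}
    - {"gripper": 0.6, "x": 0.7, "y": 0, "z": 0, "rx": 0, "ry": 0, "rz": 0}
    - {"gripper": 0.6, "x": 0.7, "y": 0, "z": 0, "rx": 0, "ry": 0, "rz": 0}
    - {"gripper": 0.6, "x": 0.4, "y": 0, "z": 0, "rx": 0, "ry": 0, "rz": 0}
    - {"gripper": 0.6, "x": 0, "y": 0, "z": 0, "rx": 0, "ry": 0, "rz": 0}
    - {"gripper": 0.6, "x": 0, "y": 0, "z": 0, "rx": 0, "ry": 0, "rz": 0}

```text
t: 56.15
tcp_pos: [495.7, 230.6, 181.0]
orientation: [-179.9, 0.1, 82.1]
force: [-0.3, 0.2, 0.5]
width: 68.5
grip_force: 0.0
```

```bash
python3 -c "
from m import *
import pickle
S={n:snapshot(n) for n in('top','side')}; pickle.dump(S,open('s5.pkl','wb'))
a=cv2.resize(S['top']['color'][100:260,240:450],None,fx=2.66,fy=2.66,interpolation=2)
b=cv2.resize(S['side']['color'][120:280,180:400],None,fx=1,fy=1)
cv2.imwrite('pics/a8.png',np.hstack([a,cv2.resize(b[:,5:],None,fx=1,fy=2.66)])[:,:800,::-1])
c=S['top']['color']; hsv=cv2.cvtColor(c,cv2.COLOR_RGB2HSV)
r=hsv[207:232,275:302]; m=((r[:,:,1]<70)&(r[:,:,2]>140)).astype(np.uint8); n,l,st,ce=cv2.connectedComponentsWithStats(m); i=1+st[1:,4].argmax(); u=ce[i]+[275,207]; print(st[i],u,onplane(S['top'],[u],108))
r=hsv[212:238,310:335]; m=(r[:,:,2]<75).astype(np.uint8); n,l,st,ce=cv2.connectedComponentsWithStats(m); i=1+st[1:,4].argmax(); u=ce[i]+[310,212]; print(st[i],u,onplane(S['top'],[u],108))
"; python3 p.py
```

```text
[ 7  7 10 10 75] [286.54666667 218.72      ] [[464.28974902  16.21585809 108.        ]]
[ 9  8  9 10 66] [322.75757576 224.27272727] [[453.55647676 -66.26973785 108.        ]]
t 56.2 pos [496.  230.3 181.5] rpy [-180.    0.   82.] w 68.2 q6 27.0
```

View pics/a8.png

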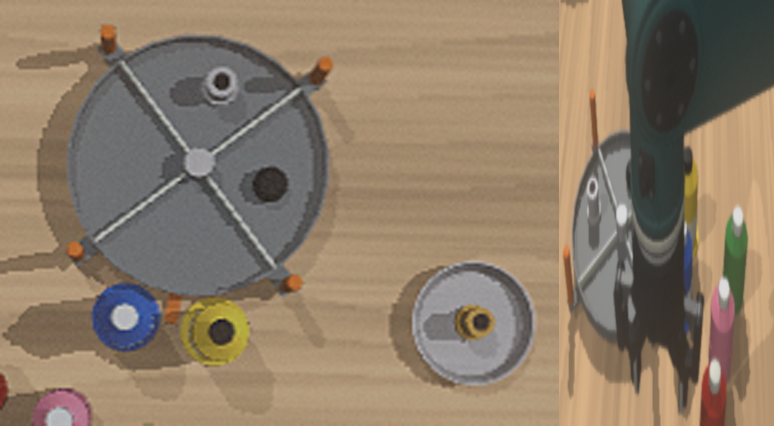

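Blue (126,317) and yellow (221,331) stand on their own coasters, each about 2 mm off centre. Brass is upright in the dish (475,322), steel is still in the carousel, and the arm is clear.

```bash
python3 -c "
from rig import sign_off
print(sign_off())"
```

```text
the job is handed in; nothing more can be done
None
```

The job is handed in at about 56 s of the 144 s allowed: the brass coupling is upright in the steel dish, both bottles are upright on their own coasters (about 2 mm off centre), and the steel coupling is still in the carousel.

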